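Fit the tube blocks to the block shaker and set its speed

TASK

Get the block shaker ready: set every aluminium tube block that lies on the bench into a pocket of the shaker's platform, lowered in and not dropped, so that it sits flat and square on the pocket floor, and only once a block sits in its pocket turn its captive wing bolt clockwise to the end stop. When all the blocks are bolted down, set the speed dial to mark 6 and leave it there; do not knock over the bottle or the jar on the bench.

Things in the scene. Friction and masses are not known exactly. Their poses are not given: they have to be found in the camera images.
- shaker: Block shaker, white, 280 deep (x) by 300 wide (y), fixed. Origin: centre of underside; x points away from the dial. Control deck with the dial at x -140 to -25 mm, top at 60 mm. Behind it an aluminium platform with four pockets side by side along y, 94 long (x) by 54 wide, 12 deep; ribs and end rails between them 8 mm wide, rising to a bevelled 45 degree ridge 92 mm above the bench.
- pocket1 (a point): Centre of the floor of pocket 1 (shaker frame x = 35, y = -93, z = 80 mm); axes as the shaker's. Any block fits any pocket, with 2 mm play on every side; a pocket may stay empty.
- pocket2 (a point): Centre of the floor of pocket 2 (shaker frame x = 35, y = -31, z = 80 mm); axes as the shaker's. Any block fits any pocket, with 2 mm play on every side; a pocket may stay empty.
- pocket3 (a point): Centre of the floor of pocket 3 (shaker frame x = 35, y = 31, z = 80 mm); axes as the shaker's. Any block fits any pocket, with 2 mm play on every side; a pocket may stay empty.
- pocket4 (a point): Centre of the floor of pocket 4 (shaker frame x = 35, y = 93, z = 80 mm); axes as the shaker's. Any block fits any pocket, with 2 mm play on every side; a pocket may stay empty.
- block1: Aluminium tube block, 90 long (x) by 50 wide (y) by 40 high, dark wells in its top, 0.3 to 0.6 kg, loose and upright on the bench; may be absent. Origin: centre of underside; z up. Fits a pocket either way round. Can be lifted and carried by its wing bolt, which is stiff enough not to turn meanwhile.
- block1_wing (a point): Grip point of block1's captive wing bolt, on the bolt's axis in the middle of the block, 60.5 mm above the block's underside. Round collar (radius 16) from 40.5 to 46.5 mm above the underside, on it a black wing 44 long, 14 thick, from 46.5 to 72.5 mm. x along the wing, y across its 14 mm, z up; turns with the bolt.
- block1_bolt (a joint): Turn of block1's wing bolt (rad): 0 slack, grows clockwise seen from above, hard end stop at 2.4 (wing then in line with the block's length). Starts between 0 and 0.6. Friction 0.08 N m, stays where it is left, does not rise or sink. Home means within about 0.1 of the stop.
- block2: Aluminium tube block, 90 long (x) by 50 wide (y) by 40 high, dark wells in its top, 0.3 to 0.6 kg, loose and upright on the bench; may be absent. Origin: centre of underside; z up. Fits a pocket either way round. Can be lifted and carried by its wing bolt, which is stiff enough not to turn meanwhile.
- block2_wing (a point): Grip point of block2's captive wing bolt, on the bolt's axis in the middle of the block, 60.5 mm above the block's underside. Round collar (radius 16) from 40.5 to 46.5 mm above the underside, on it a black wing 44 long, 14 thick, from 46.5 to 72.5 mm. x along the wing, y across its 14 mm, z up; turns with the bolt.
- block2_bolt (a joint): Turn of block2's wing bolt (rad): 0 slack, grows clockwise seen from above, hard end stop at 2.4 (wing then in line with the block's length). Starts between 0 and 0.6. Friction 0.08 N m, stays where it is left, does not rise or sink. Home means within about 0.1 of the stop.
- block3: Aluminium tube block, 90 long (x) by 50 wide (y) by 40 high, dark wells in its top, 0.3 to 0.6 kg, loose and upright on the bench; may be absent. Origin: centre of underside; z up. Fits a pocket either way round. Can be lifted and carried by its wing bolt, which is stiff enough not to turn meanwhile.
- block3_wing (a point): Grip point of block3's captive wing bolt, on the bolt's axis in the middle of the block, 60.5 mm above the block's underside. Round collar (radius 16) from 40.5 to 46.5 mm above the underside, on it a black wing 44 long, 14 thick, from 46.5 to 72.5 mm. x along the wing, y across its 14 mm, z up; turns with the bolt.
- block3_bolt (a joint): Turn of block3's wing bolt (rad): 0 slack, grows clockwise seen from above, hard end stop at 2.4 (wing then in line with the block's length). Starts between 0 and 0.6. Friction 0.08 N m, stays where it is left, does not rise or sink. Home means within about 0.1 of the stop.
- block4: Aluminium tube block, 90 long (x) by 50 wide (y) by 40 high, dark wells in its top, 0.3 to 0.6 kg, loose and upright on the bench; may be absent. Origin: centre of underside; z up. Fits a pocket either way round. Can be lifted and carried by its wing bolt, which is stiff enough not to turn meanwhile.
- block4_wing (a point): Grip point of block4's captive wing bolt, on the bolt's axis in the middle of the block, 60.5 mm above the block's underside. Round collar (radius 16) from 40.5 to 46.5 mm above the underside, on it a black wing 44 long, 14 thick, from 46.5 to 72.5 mm. x along the wing, y across its 14 mm, z up; turns with the bolt.
- block4_bolt (a joint): Turn of block4's wing bolt (rad): 0 slack, grows clockwise seen from above, hard end stop at 2.4 (wing then in line with the block's length). Starts between 0 and 0.6. Friction 0.08 N m, stays where it is left, does not rise or sink. Home means within about 0.1 of the stop.
- dial (a joint): Speed dial (rad). 11 marks 0 to 10, 0.4712 rad apart; 0, 5 and 10 longer and thicker. Mark 5 lies towards the shaker's x, the gap of the scale towards -x. 0 rad = mark 0, grows clockwise seen from above to 4.712 = mark 10; mark 6 = 2.827, the first mark clockwise of the long mark 5. Starts at 0.2 to 2.2. Friction 0.04 N m, stays where left; within about a quarter division (0.12) counts.
- dial_grip (a point): Grip point of the dial, on its axis, 81.5 mm above the bench (shaker frame x = -90, y = 75). Black round skirt (radius 23) up to 68.5 mm, on it a bar grip 44 long, 14 thick, from 67.5 to 94.5 mm above the bench. x along the bar towards its pointer (white line and nose), y across its 14 mm, z up; turns with the dial.
- buffer_bottle: Bystander: amber bottle 72 in diameter, 160 high, loose; origin at the centre of its underside, z up. Not to be knocked over.
- reagent_jar: Bystander: jar 70 in diameter, 100 high, loose; origin at the centre of its underside, z up. Not to be knocked over.
There are look-alikes about, which are no part of the job. What is shaped like the block2 but turquoise is not meant.

How it is judged (in metres and radians):
On the way, in this order (a step that is already met when the one before it is completed fails the run):
1. every block present sits flat and square on the floor of a pocket ((horizontal distance between block1 and pocket1 below 0.005 m or horizontal distance between block1 and pocket2 below 0.005 m or horizontal distance between block1 and pocket3 below 0.005 m or horizontal distance between block1 and pocket4 below 0.005 m) and z of block1 in the frame of shaker between 0.077 and 0.0825 m and angle between each of block1, block2, block3, block4's own z axis and vertical below 0.035 rad and angle between the x axis of each of block1, block2, block3, block4 and the x axis of shaker, either way round below 0.09 rad and (horizontal distance between block2 and pocket1 below 0.005 m or horizontal distance between block2 and pocket2 below 0.005 m or horizontal distance between block2 and pocket3 below 0.005 m or horizontal distance between block2 and pocket4 below 0.005 m) and z of block2 in the frame of shaker between 0.077 and 0.0825 m and (horizontal distance between block3 and pocket1 below 0.005 m or horizontal distance between block3 and pocket2 below 0.005 m or horizontal distance between block3 and pocket3 below 0.005 m or horizontal distance between block3 and pocket4 below 0.005 m) and z of block3 in the frame of shaker between 0.077 and 0.0825 m and (horizontal distance between block4 and pocket1 below 0.005 m or horizontal distance between block4 and pocket2 below 0.005 m or horizontal distance between block4 and pocket3 below 0.005 m or horizontal distance between block4 and pocket4 below 0.005 m) and z of block4 in the frame of shaker between 0.077 and 0.0825 m), for 0.2 s.
2. every block sits in its pocket with its wing bolt turned to the end stop (all of step 1 and value of joint each of block1_bolt, block2_bolt, block3_bolt, block4_bolt above 2.28 rad), for 0.2 s.
3. with all blocks bolted down, the dial points at mark 6 (all of step 2 and value of joint dial between 2.677 and 2.977 rad), for 0.3 s.
At the end, for the whole second after the job is handed in: Every block present lies in a pocket: underside within 2.5 mm of the floor, centred within 5 mm, tilt under 0.035 rad, length within 0.09 rad of the shaker's x (either way round), at rest; its bolt above 2.28 rad (stop 2.4); dial within 0.15 rad of mark 6 (2.827), at rest (all of step 3 and linear speed of each of block1, block2, block3, block4 below 0.02 m/s and velocity of joint dial between -0.05 and 0.05 rad/s); the robot touches nothing.
It fails at once if a block is dropped onto the shaker from more than about 20 mm above a pocket floor ((z of block1 in the frame of shaker above 0.1 m and x of block1 in the frame of shaker between -0.07 and 0.14 m and y of block1 in the frame of shaker between -0.15 and 0.15 m and contact force between the fingers and block1 below 0.05 N and linear speed of block1 above 0.25 m/s) or (z of block2 in the frame of shaker above 0.1 m and x of block2 in the frame of shaker between -0.07 and 0.14 m and y of block2 in the frame of shaker between -0.15 and 0.15 m and contact force between the fingers and block2 below 0.05 N and linear speed of block2 above 0.25 m/s) or (z of block3 in the frame of shaker above 0.1 m and x of block3 in the frame of shaker between -0.07 and 0.14 m and y of block3 in the frame of shaker between -0.15 and 0.15 m and contact force between the fingers and block3 below 0.05 N and linear speed of block3 above 0.25 m/s) or (z of block4 in the frame of shaker above 0.1 m and x of block4 in the frame of shaker between -0.07 and 0.14 m and y of block4 in the frame of shaker between -0.15 and 0.15 m and contact force between the fingers and block4 below 0.05 N and linear speed of block4 above 0.25 m/s)).
It fails at once if a wing bolt is turned down (past 1.5 rad) while its block is not in a pocket ((value of joint block1_bolt above 1.5 rad and not ((horizontal distance between block1 and pocket1 below 0.012 m or horizontal distance between block1 and pocket2 below 0.012 m or horizontal distance between block1 and pocket3 below 0.012 m or horizontal distance between block1 and pocket4 below 0.012 m) and z of block1 in the frame of shaker below 0.092 m)) or (value of joint block2_bolt above 1.5 rad and not ((horizontal distance between block2 and pocket1 below 0.012 m or horizontal distance between block2 and pocket2 below 0.012 m or horizontal distance between block2 and pocket3 below 0.012 m or horizontal distance between block2 and pocket4 below 0.012 m) and z of block2 in the frame of shaker below 0.092 m)) or (value of joint block3_bolt above 1.5 rad and not ((horizontal distance between block3 and pocket1 below 0.012 m or horizontal distance between block3 and pocket2 below 0.012 m or horizontal distance between block3 and pocket3 below 0.012 m or horizontal distance between block3 and pocket4 below 0.012 m) and z of block3 in the frame of shaker below 0.092 m)) or (value of joint block4_bolt above 1.5 rad and not ((horizontal distance between block4 and pocket1 below 0.012 m or horizontal distance between block4 and pocket2 below 0.012 m or horizontal distance between block4 and pocket3 below 0.012 m or horizontal distance between block4 and pocket4 below 0.012 m) and z of block4 in the frame of shaker below 0.092 m))).
It fails at once if the buffer bottle is knocked over (angle between buffer_bottle's own z axis and vertical above 0.7 rad).
It fails at once if the reagent jar is knocked over (angle between reagent_jar's own z axis and vertical above 0.7 rad).
Of block1, block2, block3, block4 only 3 to 4 are there at a start; the rules pass over those that are not, and their reading is None.
At some moment in a run one of block1, block2, block3, block4 may be knocked a few centimetres aside while the robot is not near it.
It also fails if it takes over 210 s, if anything falls off the work surface, if the arm or the gripper's body presses on something with over 40 N, if the wrist force passes 120 N, or if a joint passes its speed limit or range.

ROBOT

A 7-joint arm with a two-finger parallel gripper is mounted at the origin on the work surface. World frame = base frame: x ahead of the robot, y to its left, z up, the work surface at z = 0. Lengths are in mm, angles in rad, forces in N, time in s.
With the tool pointing down it reaches from about 425 to 925 mm from the base axis. Payload 6.8 kg.
Tool frame: the origin (TCP) lies at the very end of the fingers, on their centre line; the grasp point (between the pads) lies 19 mm behind it; z points along the fingers, y is the line along which they close (so a half turn about z gives the same grasp; the last joint's range is limited). The gripper opens to 88 mm and grips with 3 to 60 N. Pads are 20 mm wide; open, the fingers measure 115 mm over their backs; the gripper's body (75 mm by 178 mm) begins 61 mm behind the grasp point.
Start: joints at [1.143, 0.477, 0.022, 1.555, -0.011, 1.109, -0.083], TCP at [212.214, -640.791, 222.664] pointing down, gripper open.
Joint ranges: [-2.96, 2.96], [-0.34, 2.1], [-1.41, 1.46], [0.24, 2.44], [-1.37, 4.51], [0.17, 1.92], [-2.96, 2.96]. Speed limits (rad/s): [2.39, 2.39, 3.14, 3.14, 3.14, 3.14, 3.14].

INTERFACE

Orientations are given as [roll, pitch, yaw] about the fixed x, y, z axes, in that order (R = Rz(yaw) Ry(pitch) Rx(roll)).
In Python, from station import arm, get_image gives the robot as it stands.
- The arm moves only by the shell command python3 -m crank 'ROWS' [FORCE]. ROWS is a JSON object of lists of equal length, an entry for each row: "dp": the shift along the tool's x, y, z scaled (see below), a list of three; "turn": the turn, a rotation vector about the tool's x, y, z scaled (see below), a list of three; "claw": the opening, from 0 (shut) to 1 (fully open). In form: {"dp": [[dx, dy, dz], ...], "turn": [[ax, ay, az], ...], "claw": [claw, ...]}. A call has 1 to 8 rows; each row shifts and turns the commanded pose from where the row before left it, along the tool's axes as they then stand; what a row does not reach is not made up. The controller multiplies each number of a shift by 0.03 m and each number of a turn by 8 degrees. A row lasts 1/10 s, in which the tool goes at most 50 mm and 8.59 degrees, less where a joint would pass 70% of its speed; a pose out of reach is approached as far as the arm can. A call with a number of a shift or a turn outside -1 to 1 is refused whole. A call with a gripper value outside its range is refused whole. The fingers move at their own pace and stop on an object; FORCE is the grip in N (left out, the last holds). Time passes only in rows, so rows that do not move let the fingers close. It gives the time, the measured TCP pose, the force, the opening and the grip force at its end, in the units of the state.
- arm.get_obs(): the state, without advancing time (a new reading comes with each control period).
- get_image(name): name is "scene" or "top"; returns a dict with "frame" (420x560x3 uint8, red, green, blue), "K" (3x3 intrinsics, pixels), "rvec" (rotation vector, rad) and "tvec" (3), from world to camera coordinates, as OpenCV has them. Camera axes: x right, y down, z forward; pixel columns grow to the right and rows downward; lengths in mm; the calibration is good to about 2 mm. A picture is of the moment at which its call begins. There is no depth.
- arm.hand_in(): hands the job in; it is judged then, once.
The state is a dict: "time": time; "joints": joint angles; "qvel": joint speeds; "joint_torque": joint torques, N m; "position": TCP position; "eef_rot": TCP orientation; "wrist_force": force on the tool from outside, world axes, zero at the start; "moment": the same for the moment, N m; "gripper_width": finger opening in mm; "grasp_force": force on a finger pad.
Only numpy, scipy, OpenCV 4.12 (cv2) and the standard library are available. Lean on these libraries where they do the work, as an engineer would, in place of code of your own. Each camera call takes 0.05 s, during which the arm holds its last target. There are 200 camera calls.

## Working session

There is one attempt and no reset: what is moved stays moved. The work goes in short steps, Python scripts to look and compute and a shell command to move; the robot and the scene stay as the last step left them, time stands still between calls to the robot, and variables do not carry over. Pictures are saved under pics/ and viewed, at most 14 in all, crops included, and the job is handed in when it is done.

```bash
mkdir -p pics; ls; python3 - <<'E'
from station import arm, get_image
import cv2, numpy as np
o=arm.get_obs()
print({k:np.round(v,3).tolist() for k,v in o.items()})
for n in("scene","top"):
    d=get_image(n); cv2.imwrite(f"pics/{n}0.png",cv2.resize(d["frame"][:,:,::-1],(800,600),interpolation=cv2.INTER_CUBIC))
    print(n,d["K"],d["rvec"],d["tvec"])
    R=cv2.Rodrigues(np.array(d["rvec"],float))[0]; print(-R.T@np.array(d["tvec"]).ravel())
E
```

```text
pics
{'time': 0.0, 'joints': [1.143, 0.478, 0.022, 1.556, -0.011, 1.109, -0.083], 'qvel': [0.001, -0.001, 0.0, -0.0, 0.001, -0.001, -0.001], 'joint_torque': [-0.001, -58.285, 1.534, -27.261, -0.054, 0.017, 0.0], 'position': [211.995, -640.226, 221.71], 'eef_rot': [-3.14, 0.0, 0.32], 'wrist_force': [0.949, 0.303, -1.121], 'moment': [-0.014, -0.033, -0.024], 'grasp_force': 0.0, 'gripper_width': 87.729}
scene [[382.22239892   0.         278.68382114]
 [  0.         382.22239892 208.60454026]
 [  0.           0.           1.        ]] [ 1.00890299  2.45250576 -1.06082704] [ 325.60872282 -149.02246295 1539.22836848]
[1073.58383916  653.58445152  957.96545355]
top [[455.41007501   0.         274.47519404]
 [  0.         455.41007501 212.58971672]
 [  0.           0.           1.        ]] [ 2.14476591 -2.17284938  0.12953775] [ -30.9968404   454.28087798 1448.1129349 ]
[ 276.32847407  -36.82904841 1492.19609571]
```

View pics/scene0.png

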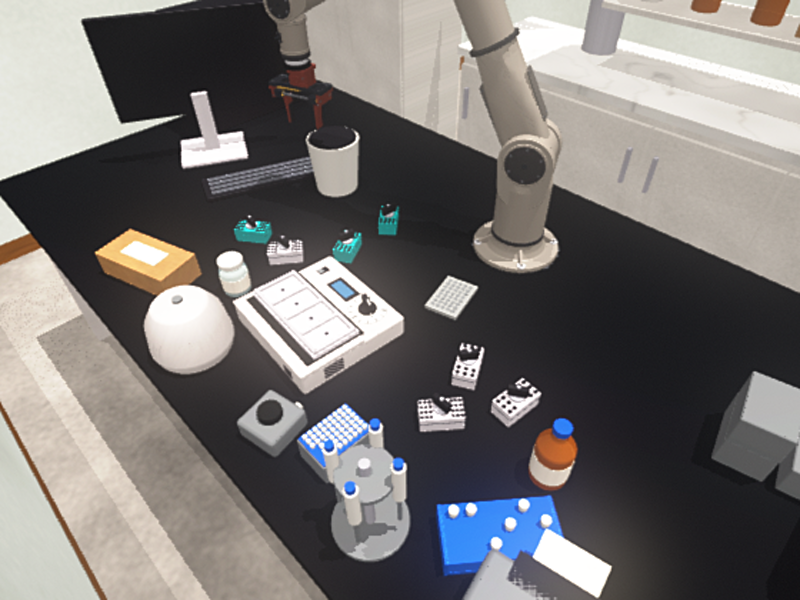

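View pics/top0.png

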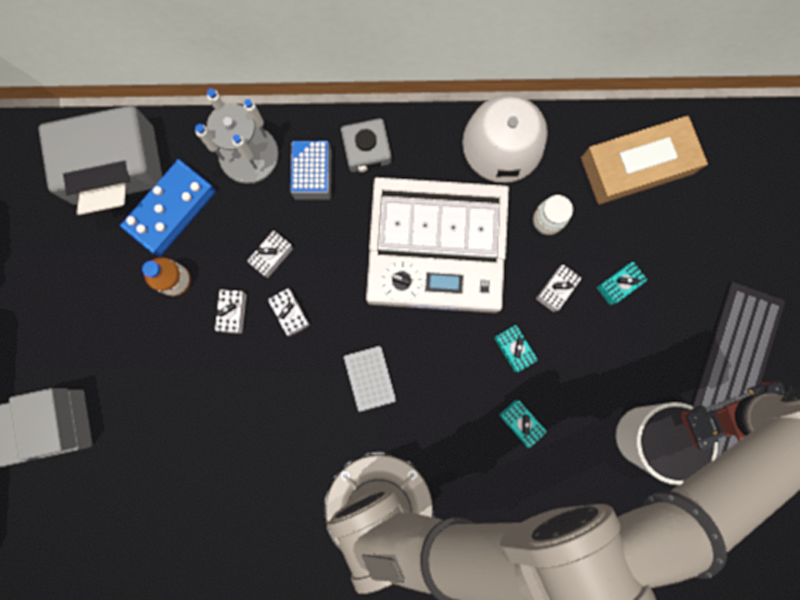

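```bash
cat > h.py <<'E'
from station import arm, get_image
import cv2, numpy as np
def crop(im,x0,y0,w,h,s):
    c=cv2.resize(im[y0:y0+h,x0:x0+w,::-1],(w*s,h*s),interpolation=cv2.INTER_CUBIC)
    for i in range(0,w,10):
        cv2.line(c,(i*s,0),(i*s,6),(0,255,255),1)
        if i%20==0: cv2.putText(c,str(x0+i),(i*s+2,16),0,.35,(0,255,255),1)
    for i in range(0,h,10):
        cv2.line(c,(0,i*s),(6,i*s),(0,255,255),1)
        if i%20==0: cv2.putText(c,str(y0+i),(8,i*s+4),0,.35,(0,255,255),1)
    return c
def cams():
    C={}
    for n in("scene","top"):
        d=get_image(n); R=cv2.Rodrigues(np.array(d["rvec"],float))[0]
        C[n]=(d["frame"],np.array(d["K"]),R,np.array(d["tvec"],float).ravel())
    return C
def proj(c,P):
    q=(np.atleast_2d(P)@c[2].T+c[3])@c[1].T
    return q[:,:2]/q[:,2:]
def atz(c,uv,z):
    r=c[2].T@np.linalg.inv(c[1])@np.array([*uv,1.]); o=-c[2].T@c[3]
    return o+r*(z-o[2])/r[2]
def tri(C,us,ut):
    P=[C[n][1]@np.c_[C[n][2],C[n][3]] for n in("scene","top")]
    X=cv2.triangulatePoints(P[0],P[1],np.array(us,float),np.array(ut,float)); return (X[:3]/X[3]).ravel()
E
python3 - <<'E'
from h import *
import pickle
C=cams(); pickle.dump(C,open("c0.pkl","wb"))
t=C["top"][0]; s=C["scene"][0]
cv2.imwrite("pics/t1.png",crop(t,146,158,76,80,7)); 
cv2.imwrite("pics/t2.png",crop(t,252,120,110,100,7)[:600])
a=crop(t,370,180,40,40,10); b=crop(s,184,162,40,40,10)
cv2.imwrite("pics/t3.png",np.hstack([a,b]))
cv2.imwrite("pics/s1.png",crop(s,288,235,96,75,8))
cv2.imwrite("pics/s2.png",crop(s,160,175,130,98,6))
E
```

```text
(no output)
```

View pics/t1.png

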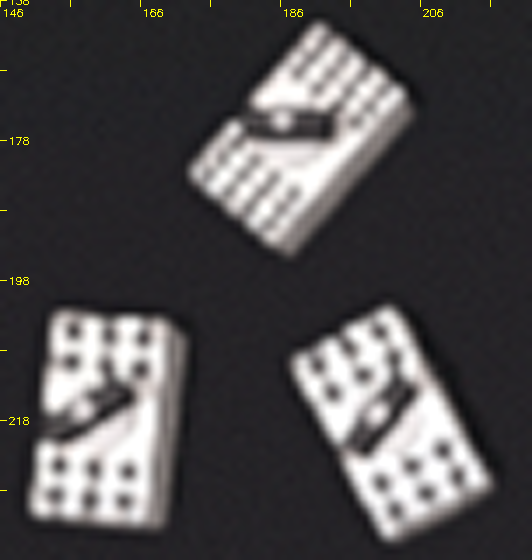

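View pics/t2.png

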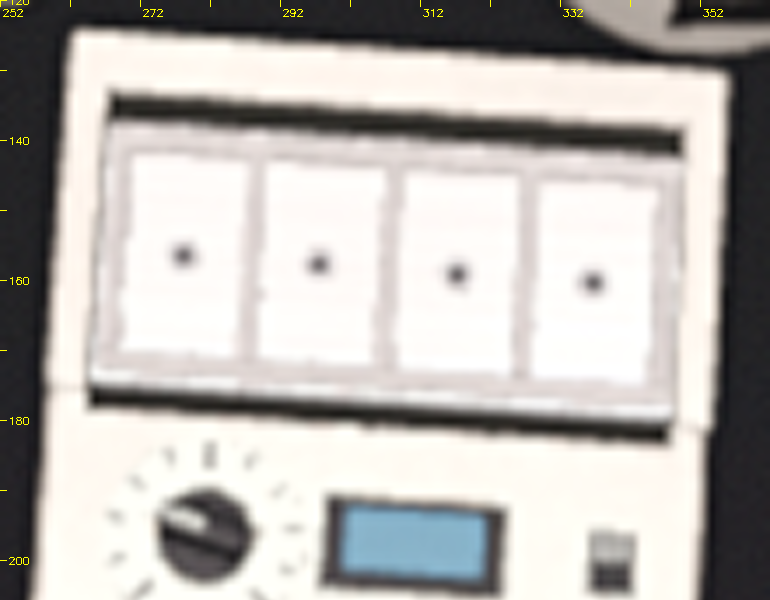

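View pics/t3.png

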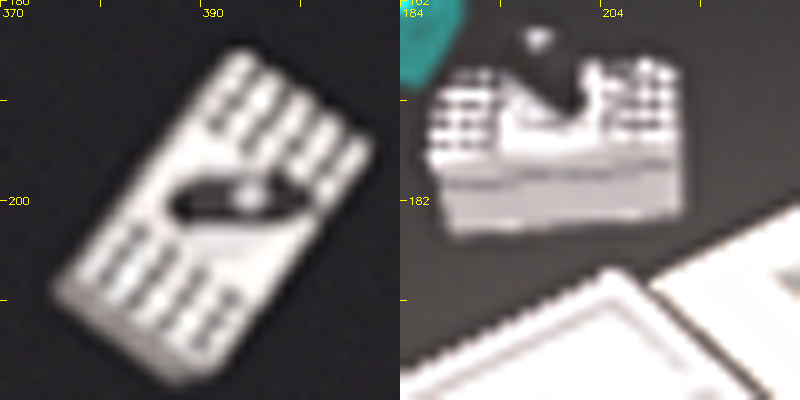

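View pics/s1.png

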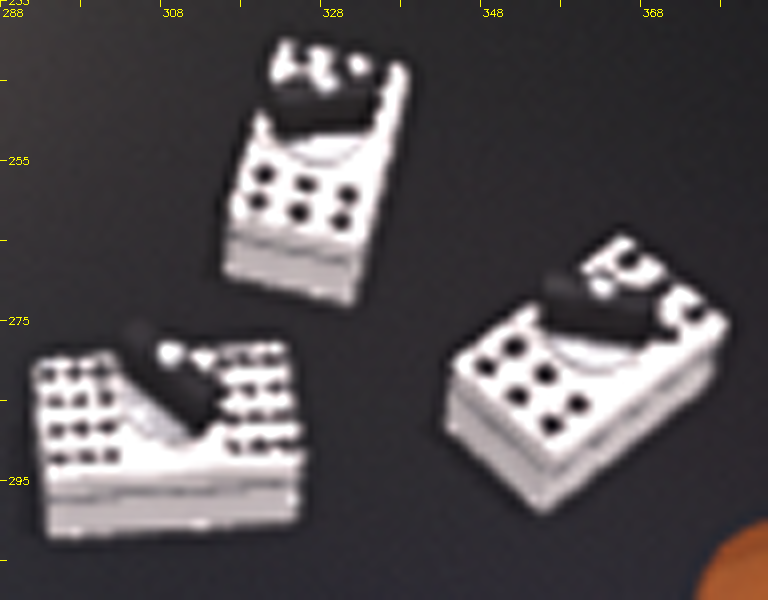

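View pics/s2.png

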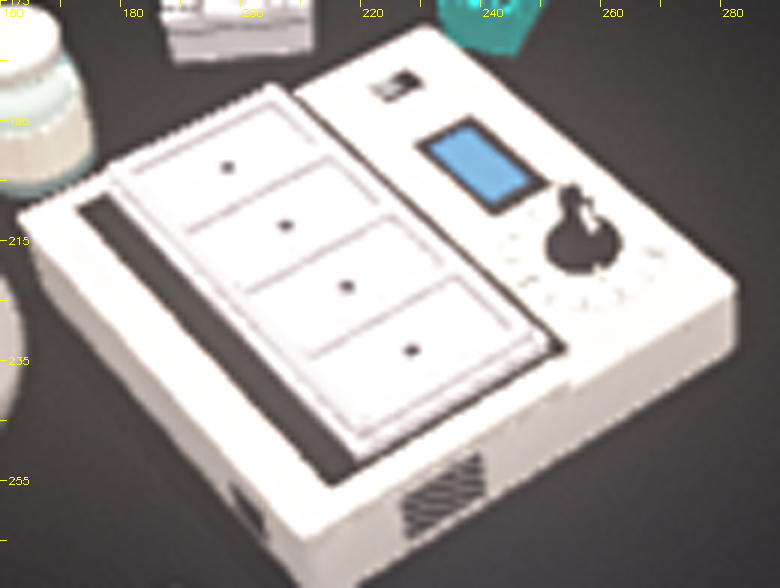

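```bash
cat >> h.py <<'E'
from scipy.optimize import minimize, least_squares
def src(x0,y0,s,pts): return np.array([x0,y0])+(np.array(pts,float)+.5)/s-.5
def hullmask(im,uv,r=22,S=8,th=95):
    x0,y0=int(uv[0])-r,int(uv[1])-r
    c=cv2.resize(im[y0:y0+2*r,x0:x0+2*r].min(2),None,fx=S,fy=S,interpolation=cv2.INTER_CUBIC)
    n,l,st,ce=cv2.connectedComponentsWithStats((c>th).astype(np.uint8))
    m=np.zeros(c.shape,np.uint8); k=[i for i in range(1,n) if st[i,4]>150 and np.hypot(*(ce[i]-r*S))<13*S]
    pts=np.argwhere(np.isin(l,k))[:,::-1].astype(np.int32)
    cv2.fillConvexPoly(m,cv2.convexHull(pts),1); return m,x0,y0,S
BOX=np.array([[a,b,c] for a in(-45,45) for b in(-25,25) for c in(0,40)],float)
def boxpts(p,z=0):
    c,s=np.cos(p[2]),np.sin(p[2]); return BOX@np.array([[c,s,0],[-s,c,0],[0,0,1]])+[p[0],p[1],z]
def fit(C,uvs,p0,z=0,names=("scene","top"),**k):
    M={n:hullmask(C[n][0],uvs[n],**k) for n in names}
    def cost(p):
        t=0
        for n in names:
            m,x0,y0,S=M[n]; q=(proj(C[n],boxpts(p,z))-[x0,y0]+.5)*S-.5
            g=np.zeros(m.shape,np.uint8); cv2.fillConvexPoly(g,cv2.convexHull((q*16).round().astype(np.int32)),1,shift=4)
            t+=(g^m).sum()/S**2
        return t
    best=None
    for y in p0[2] if np.ndim(p0[2]) else [p0[2]]:
        r=minimize(cost,[p0[0],p0[1],y],method="Nelder-Mead",options=dict(initial_simplex=np.array([p0[0],p0[1],y])+np.array([[0,0,0],[8,0,0],[0,8,0],[0,0,.2]])))
        if best is None or r.fun<best.fun: best=r
    return best.x,best.fun
E
python3 - <<'E'
from h import *
import pickle
C=pickle.load(open("c0.pkl","rb"))
dt=src(252,120,7,[(593,283),(457,275),(319,264),(184,256)]); ds=src(160,175,6,[(227,167),(286,226),(347,287),(411,350)])
for a,b in zip(ds,dt): print("pocket tri",tri(C,a,b).round(1))
loc=np.array([[35,y,80] for y in(-93,-31,31,93)],float)
def T(p,L): c,s=np.cos(p[2]),np.sin(p[2]); return L@np.array([[c,s,0],[-s,c,0],[0,0,1]])+[p[0],p[1],p[3] if len(p)>3 else 0]
for names in (("scene","top"),("top",),("scene",)):
    f=lambda p: np.concatenate([(proj(C[n],T(p,loc))-{"scene":ds,"top":dt}[n]).ravel() for n in names])
    r=least_squares(f,[600,0,0]); print(names,r.x.round(3),np.abs(r.fun).max().round(2))
    if len(names)==2: sh=r.x
for n,x,y in (("dial",-90,75),): print(n,T(sh,np.array([[x,y,81.5]])))
print("pockets",T(sh,loc).round(1)); 
print("outline top",proj(C["top"],T(sh,np.array([[-140,-150,60.],[-140,150,60]]))),"scene",proj(C["scene"],T(sh,np.array([[-140,-150,60.],[-140,150,60]]))))
uv={"A":((304,289),(187,178)),"B":((359,281),(158,216)),"C":((326,256),(203,215)),"D":((198,174),(391,200))}
# wing ends in top
we={"A":src(146,158,7,[(247,123),(333,126)]),"B":src(146,158,7,[(45,432),(130,392)]),"C":src(146,158,7,[(347,447),(413,385)]),"D":src(370,180,10,[(168,213),(318,198)])}
for k,(s,t) in uv.items():
    g=atz(C["top"],t,20)
    for nm in (("scene","top"),("top",),("scene",)):
        p,e=fit(C,{"scene":s,"top":t},(g[0],g[1],np.arange(0,3.1,.4)),names=nm); print(k,nm,p.round(3),round(e,1), np.hypot(*p[:2]).round())
        if len(nm)==2: P=p
    w=[atz(C["top"],q,72.5) for q in we[k]]; d=w[1]-w[0]; wy=np.arctan2(d[1],d[0])
    print("  wing centre",((w[0]+w[1])/2).round(1),"len",np.linalg.norm(d).round(1),"yaw",wy.round(3),"rel",((wy-P[2])%np.pi).round(3), "q",(2.4-(wy-P[2])%np.pi).round(3))
E
```

```text
pocket tri [ 612.3 -234.5   80.4]
pocket tri [ 617.  -173.1   79. ]
pocket tri [ 622.7 -110.7   79.9]
pocket tri [627.3 -49.7  80.1]
('scene', 'top') [ 5.84896e+02 -1.39010e+02 -8.20000e-02] 0.28
('top',) [ 5.85266e+02 -1.39429e+02 -8.20000e-02] 0.13
('scene',) [ 5.84636e+02 -1.38396e+02 -8.30000e-02] 0.17
dial [[501.38247494 -56.84851992  81.5       ]]
pockets [[ 612.1 -234.6   80. ]
 [ 617.2 -172.8   80. ]
 [ 622.3 -111.    80. ]
 [ 627.4  -49.2   80. ]]
outline top [[350.42420309 216.89839616]
 [255.85810291 210.37512381]] scene [[230.88390237 177.86895657]
 [282.56289976 221.4832655 ]]
A ('scene', 'top') [573.339 244.258  -0.686] 95.0 623.0
A ('top',) [574.586 244.298   2.456] 47.2 624.0
A ('scene',) [572.974 243.897   2.462] 45.3 623.0
  wing centre [571.  239.1  72.5] len 39.0 yaw -1.619 rel 2.208 q 0.192
B ('scene', 'top') [442.786 333.387   3.03 ] 124.2 554.0
B ('top',) [ 4.42716e+02  3.33354e+02 -9.10000e-02] 48.9 554.0
B ('scene',) [442.877 333.458   3.027] 74.5 554.0
  wing centre [441.  328.5  72.5] len 41.7 yaw -1.136 rel 2.118 q 0.282
C ('scene', 'top') [438.748 200.867   3.61 ] 84.5 483.0
C ('top',) [439.627 201.035   3.592] 50.3 483.0
C ('scene',) [438.29  200.664   0.466] 33.2 482.0
  wing centre [437.5 197.3  72.5] len 40.3 yaw -0.817 rel 1.856 q 0.544
D ('scene', 'top') [ 486.022 -415.737    2.491] 118.5 640.0
D ('top',) [ 486.661 -417.751    2.513] 40.7 641.0
D ('scene',) [ 485.015 -414.295   -0.741] 68.1 638.0
  wing centre [ 483.1 -413.3   72.5] len 47.6 yaw -1.483 rel 2.308 q 0.092
```

```bash
cat >> h.py <<'E'
def wingfit(C,p,z=0,names=("scene","top"),S=8):
    W=np.array([[a,b,c] for a in(-22,22) for b in(-7,7) for c in(46.5,72.5)],float)
    U={n:cv2.resize(C[n][0].mean(2).astype(np.float32),None,fx=S,fy=S,interpolation=cv2.INTER_LINEAR) for n in names}
    out=[]
    for q in np.arange(-.2,.9,.02):
        a=p[2]+2.4-q; c,s=np.cos(a),np.sin(a); X=W@np.array([[c,s,0],[-s,c,0],[0,0,1]])+[p[0],p[1],z]
        v=[]
        for n in names:
            g=np.zeros(U[n].shape,np.uint8); h=cv2.convexHull(((proj(C[n],X)+.5)*S-.5).round().astype(np.int32)); cv2.fillConvexPoly(g,h,1)
            v.append(cv2.mean(U[n],g)[0])
        out.append([q,*v,sum(v)])
    o=np.array(out); return [o[o[:,i].argmin(),0].round(2) for i in range(1,o.shape[1])], o[:,-1].min().round()
E
python3 - <<'E'
from h import *
import pickle
C=pickle.load(open("c0.pkl","rb"))
for k,p in dict(A=(573.7,244.2,-.684),B=(442.8,333.4,-.107),C=(438.9,200.9,.46),D=(486,-416.2,-.64)).items(): print(k,wingfit(C,p))
E
```

```text
A ([np.float64(0.4), np.float64(0.34), np.float64(0.34)], np.float64(190.0))
B ([np.float64(0.3), np.float64(0.36), np.float64(0.38)], np.float64(195.0))
C ([np.float64(0.3), np.float64(0.36), np.float64(0.3)], np.float64(219.0))
D ([np.float64(0.32), np.float64(0.1), np.float64(0.12)], np.float64(207.0))
```

```bash
python3 - <<'E'
from h import *
import pickle
C=pickle.load(open("c0.pkl","rb"))
W=np.array([[a,b,c] for c in(46.5,72.5) for a,b in((-22,-7),(22,-7),(22,7),(-22,7))],float)
rows=[]
for n,uvs in (("top",[(187,178),(158,216),(203,215),(391,200)]),("scene",[(304,286),(359,278),(326,256),(198,174)])):
    r=[]
    for p,uv,q in zip(((573.7,244.2,-.684),(442.8,333.4,-.107),(438.9,200.9,.46),(486,-416.2,-.64)),uvs,(.3,.3,.45,.1)):
        x0,y0=uv[0]-17,uv[1]-20; S=6
        c=cv2.resize(C[n][0][y0:y0+42,x0:x0+33,::-1],None,fx=S,fy=S,interpolation=cv2.INTER_CUBIC)
        a=p[2]+2.4-q; cc,s=np.cos(a),np.sin(a); X=W@np.array([[cc,s,0],[-s,cc,0],[0,0,1]])+[p[0],p[1],0]
        f=lambda X:(((proj(C[n],X)-[x0,y0]+.5)*S-.5)).round().astype(np.int32)
        cv2.polylines(c,[f(X)[4:]],True,(0,0,255),1); cv2.polylines(c,[f(X)[:4]],True,(0,160,0),1)
        cv2.polylines(c,[cv2.convexHull(f(boxpts(p)))],True,(255,0,0),1)
        cv2.polylines(c,[f(boxpts(p))[[1,3,7,5]]],True,(255,200,0),1)
        r.append(c)
    rows.append(np.hstack(r))
cv2.imwrite("pics/ov.png",np.vstack(rows))
E
```

```text
(no output)
```

View pics/ov.png

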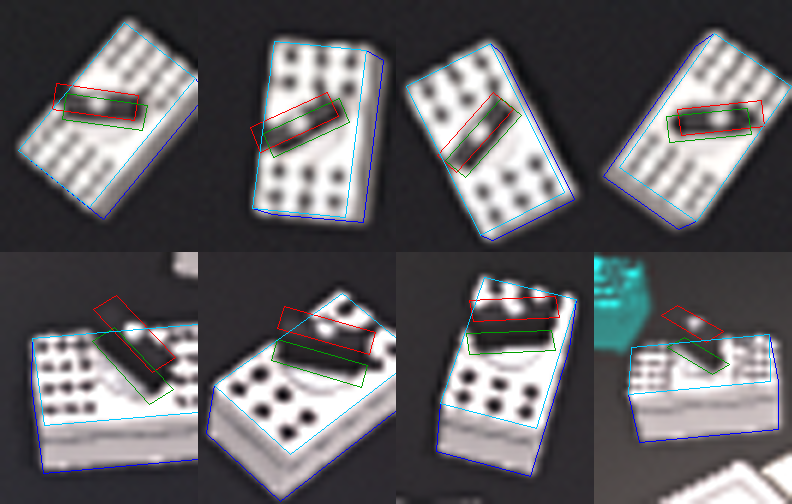

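```bash
cat > go.py <<'E'
import sys; from h import *
from scipy.spatial.transform import Rotation as Ro
o=arm.get_obs(); x,y,z,yaw=map(float,sys.argv[1:5])
P=np.array(o["position"]); R0=Ro.from_euler("xyz",o["eef_rot"]); R1=Ro.from_euler("xyz",[np.pi,0,yaw])
rv=np.degrees((R0.inv()*R1).as_rotvec())/8
d=R1.inv().apply(np.array([x,y,z])-P)/30
print("t",round(o["time"],1),"pos",P.round(1),"yaw",np.round(o["eef_rot"],3),"q",np.round(o["joints"],2),"w",round(o["gripper_width"],1),"g",round(o["grasp_force"],1),"F",np.round(o["wrist_force"],1),"M",np.round(o["moment"],2))
print("turn first",rv.round(2),"then dp",d.round(3),"(with current yaw dp",(R0.inv().apply(np.array([x,y,z])-P)/30).round(3),")")
E
python3 - <<'E'
from h import *
import pickle
C=pickle.load(open("c0.pkl","rb"))
print(atz(C["top"],(176*.7,285*.7),0),atz(C["top"],(152*.7,270*.7),160),"jar",atz(C["top"],(553*.7,214*.7),90))
E
python3 go.py 486 -416 200 1.66
```

```text
[507.41703761 463.78262219   0.        ] [514.79878928 460.82295106 160.        ] jar [ 641.00784614 -394.55097666   90.        ]
t 0.2 pos [ 212.1 -640.5  222.1] yaw [-3.14  0.    0.32] q [ 1.14  0.48  0.02  1.56 -0.01  1.11 -0.08] w 87.5 g 0.0 F [-0.1 -0.5  0.2] M [ 0.01 -0.01  0.01]
turn first [-0.01 -0.   -9.6 ] then dp [6.639 9.762 0.735] (with current yaw dp [11.021 -4.231  0.739] )
```

```bash
z='[0,0,0]'
python3 -m crank '{"dp":[[0,0,0],[0,0,0],[0,0,0],[0,0,0],[0,0,0]],"turn":[[0,0,-0.96],[0,0,-0.96],[0,0,-0.96],[0,0,-0.96],[0,0,-0.96]],"claw":[0.6,0.6,0.6,0.6,0.6]}' 30
python3 -m crank '{"dp":[[0,0,0],[0,0,0],[0,0,0],[0,0,0],[0,0,0],[0,0,0]],"turn":[[0,0,-0.96],[0,0,-0.96],[0,0,-0.96],[0,0,-0.96],[0,0,-0.96],[0,0,0]],"claw":[0.6,0.6,0.6,0.6,0.6,0.6]}' 30
python3 go.py 486 -416 180 1.66
```

```text
time: 0.7
position: [212.1, -640.6, 222.4]
eef_rot: [-3.141, -0.0, 0.996]
wrist_force: [0.6, -0.1, 0.0]
gripper_width: 53.8
grasp_force: 0.0
time: 1.3
position: [211.9, -640.7, 222.3]
eef_rot: [3.141, -0.001, 1.661]
wrist_force: [-0.2, -0.1, -0.2]
gripper_width: 52.7
grasp_force: 0.0
t 1.3 pos [ 211.9 -640.7  222.3] yaw [ 3.141e+00 -1.000e-03  1.661e+00] q [ 1.34  0.49 -0.26  1.54  0.14  1.13  1.14] w 52.7 g 0.0 F [-0.2 -0.1 -0.2] M [-0.01 -0.02 -0.04]
turn first [ 0.   -0.    0.01] then dp [6.647 9.766 1.412] (with current yaw dp [6.636 9.773 1.416] )
```

```bash
python3 -m crank '{"dp":[[0.604,0.888,0.128],[0.604,0.888,0.128],[0.604,0.888,0.128],[0.604,0.888,0.128],[0.604,0.888,0.128],[0.604,0.888,0.128],[0.604,0.888,0.128],[0.604,0.888,0.128]],"turn":[[0,0,0],[0,0,0],[0,0,0],[0,0,0],[0,0,0],[0,0,0],[0,0,0],[0,0,0]],"claw":[0.5,0.5,0.5,0.5,0.5,0.5,0.5,0.5]}'
python3 -m crank '{"dp":[[0.604,0.888,0.128],[0.604,0.888,0.128],[0.604,0.888,0.128],[0,0,0],[0,0,0]],"turn":[[0,0,0],[0,0,0],[0,0,0],[0,0,0],[0,0,0]],"claw":[0.5,0.5,0.5,0.5,0.5]}'
python3 go.py 486 -416 49 1.66
```

```text
time: 2.1
position: [412.4, -476.5, 191.8]
eef_rot: [-3.142, -0.0, 1.656]
wrist_force: [0.3, 0.3, 0.8]
gripper_width: 44.1
grasp_force: 0.0
time: 2.6
position: [486.7, -415.5, 180.2]
eef_rot: [-3.141, -0.0, 1.659]
wrist_force: [-0.3, -1.1, 0.7]
gripper_width: 44.0
grasp_force: 0.0
t 2.6 pos [ 486.7 -415.5  180.2] yaw [-3.141 -0.     1.659] q [ 0.86  0.48 -0.35  1.67  0.19  1.02  0.54] w 44.0 g 0.0 F [-0.3 -1.1  0.7] M [-0.09 -0.03 -0.01]
turn first [-0. -0. -0.] then dp [-0.016 -0.024  4.374] (with current yaw dp [-0.017 -0.022  4.374] )
```

```bash
python3 -m crank '{"dp":[[0,0,0.8],[0,0,0.8],[0,0,0.8],[0,0,0.8],[0,0,0.6],[0,0,0.4],[0,0,0.17],[0,0,0]],"turn":[[0,0,0],[0,0,0],[0,0,0],[0,0,0],[0,0,0],[0,0,0],[0,0,0],[0,0,0]],"claw":[0.5,0.5,0.5,0.5,0.5,0.5,0.5,0.5]}'
python3 -m crank '{"dp":[[0,0,0],[0,0,0],[0,0,0],[0,0,0],[0,0,0],[0,0,0]],"turn":[[0,0,0],[0,0,0],[0,0,0],[0,0,0],[0,0,0],[0,0,0]],"claw":[0.3,0.1,0,0,0,0]}' 35
python3 go.py 486 -416 49 1.66
```

```text
time: 3.4
position: [485.6, -416.7, 49.1]
eef_rot: [-3.141, -0.0, 1.659]
wrist_force: [0.1, 0.3, 1.0]
gripper_width: 44.1
grasp_force: 0.0
time: 4.0
position: [486.4, -416.3, 49.9]
eef_rot: [3.141, 0.0, 1.66]
wrist_force: [-0.6, 0.0, 4.7]
gripper_width: 13.7
grasp_force: 34.8
t 4.0 pos [ 486.4 -416.3   49.9] yaw [3.141 0.    1.66 ] q [ 0.83  0.64 -0.31  1.75  0.26  0.79  0.49] w 13.7 g 34.8 F [-0.6  0.   4.7] M [ 0.08  0.28 -0.07]
turn first [0. 0. 0.] then dp [ 0.011 -0.012  0.029] (with current yaw dp [ 0.011 -0.012  0.029] )
```

```bash
python3 -m crank '{"dp":[[0,0,-0.3],[0,0,-0.8],[0,0,-0.9],[0,0,-0.9],[0,0,-0.9],[0,0,-0.9],[0,0,0],[0,0,0]],"turn":[[0,0,0],[0,0,0],[0,0,0],[0,0,0],[0,0,0],[0,0,0],[0,0,0],[0,0,0]],"claw":[0,0,0,0,0,0,0,0]}'
python3 go.py 612.1 -234.6 190 2.218
```

```text
time: 4.8
position: [486.0, -415.9, 189.7]
eef_rot: [-3.141, -0.0, 1.66]
wrist_force: [-0.6, -0.5, -4.3]
gripper_width: 13.6
grasp_force: 34.9
t 4.8 pos [ 486.  -415.9  189.7] yaw [-3.141 -0.     1.66 ] q [ 0.87  0.47 -0.35  1.66  0.18  1.04  0.55] w 13.6 g 34.9 F [-0.6 -0.5 -4.3] M [ 0.02 -0.04 -0.03]
turn first [-0.   -0.   -3.99] then dp [ 2.285  6.998 -0.009] (with current yaw dp [ 5.642  4.728 -0.01 ] )
```

```bash
python3 -m crank '{"dp":[[0,0,0],[0,0,0],[0,0,0],[0,0,0],[0,0,0],[0,0,0]],"turn":[[0,0,-0.8],[0,0,-0.8],[0,0,-0.8],[0,0,-0.8],[0,0,-0.79],[0,0,0]],"claw":[0,0,0,0,0,0]}'
python3 -m crank '{"dp":[[0.229,0.7,0],[0.229,0.7,0],[0.229,0.7,0],[0.229,0.7,0],[0.229,0.7,0],[0.229,0.7,0],[0.229,0.7,0]],"turn":[[0,0,0],[0,0,0],[0,0,0],[0,0,0],[0,0,0],[0,0,0],[0,0,0]],"claw":[0,0,0,0,0,0,0]}'
python3 -m crank '{"dp":[[0.229,0.7,0],[0.229,0.7,0],[0.229,0.7,0],[0,0,0],[0,0,0]],"turn":[[0,0,0],[0,0,0],[0,0,0],[0,0,0],[0,0,0]],"claw":[0,0,0,0,0]}'
python3 go.py 612.1 -234.6 140 2.218
python3 - <<'E'
from h import *
C=cams(); z=arm.get_obs()["position"][2]-49.9
s=proj(C["scene"],[[612,-235,z+20]])[0]; t=proj(C["top"],[[612,-235,z+20]])[0]
for th in(60,80): print(z,fit(C,{"scene":s,"top":t},(612,-235,-.08),z=z,names=("scene",),th=th))
a=crop(C["scene"][0],int(s[0])-33,int(s[1])-40,66,70,6); b=crop(C["top"][0],int(t[0])-33,int(t[1])-35,66,70,6); cv2.imwrite("pics/h1.png",np.hstack([a,b]))
E
```

```text
time: 5.4
position: [485.0, -415.4, 187.7]
eef_rot: [-3.141, -0.004, 2.218]
wrist_force: [-0.0, 0.1, -4.1]
gripper_width: 14.0
grasp_force: 34.9
time: 6.1
position: [574.3, -288.0, 188.6]
eef_rot: [-3.14, -0.002, 2.214]
wrist_force: [0.8, -0.7, -3.4]
gripper_width: 13.8
grasp_force: 34.9
time: 6.6
position: [611.9, -234.2, 188.9]
eef_rot: [-3.14, -0.002, 2.217]
wrist_force: [-0.5, 0.9, -3.7]
gripper_width: 14.1
grasp_force: 34.9
t 6.6 pos [ 611.9 -234.2  188.9] yaw [-3.140e+00 -2.000e-03  2.217e+00] q [ 0.63  0.53 -0.51  1.61  0.28  1.08  0.69] w 14.1 g 34.9 F [-0.5  0.9 -3.7] M [-0.07 -0.1   0.05]
turn first [-0.01 -0.01 -0.01] then dp [-0.014 -0.003  1.631] (with current yaw dp [-1.700e-02 -1.000e-03  1.631e+00] )
139.4293453492084 (array([ 6.36394324e+02, -2.10233206e+02, -3.93226718e-02]), np.float64(960.34375))
139.4293453492084 (array([ 6.38803618e+02, -2.11040387e+02, -4.04389745e-03]), np.float64(662.484375))
```

View pics/h1.png

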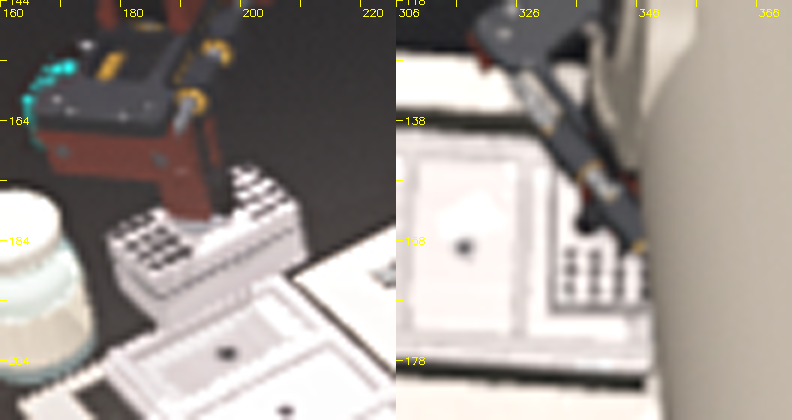

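```bash
python3 - <<'E'
from h import *
import pickle
C=pickle.load(open("c0.pkl","rb"))["scene"]
z=139.4
print((((proj(C,boxpts((611.9,-234.2,-.082),z))-[160,144]+.5)*6-.5)).round(0).tolist())
# order: a(-45,45) b(-25,25) c(0,40)
obs={3:(107,237),7:(158,298),5:None}
E
```

```text
[[256.0, 218.0], [245.0, 162.0], [304.0, 262.0], [293.0, 205.0], [114.0, 286.0], [100.0, 230.0], [160.0, 333.0], [146.0, 276.0]]
```

```bash
python3 - <<'E'
from h import *
import pickle
C=pickle.load(open("c0.pkl","rb"))["top"]
for z in (138.9,): print((((proj(C,boxpts((611.9,-234.2,-.082),z))-[306,118]+.5)*6-.5)).round(0).tolist())
E
python3 -m crank '{"dp":[[0,0,0.7],[0,0,0.7],[0,0,0],[0,0,0]],"turn":[[0,0,0],[0,0,0],[0,0,0],[0,0,0]],"claw":[0,0,0,0]}'
python3 - <<'E'
from h import *
C=cams(); f=C["scene"][0]; cv2.imwrite("pics/h2.png",crop(f,170,160,60,60,10))
z=arm.get_obs()["position"][2]-49.9
print((((proj(C["scene"],boxpts((611.9,-234.2,-.082),z))-[170,160]+.5)*10-.5)).round(0).tolist())
E
```

```text
[[243.0, 319.0], [256.0, 302.0], [144.0, 312.0], [154.0, 295.0], [252.0, 146.0], [265.0, 123.0], [154.0, 139.0], [164.0, 117.0]]
time: 7.1
position: [611.9, -235.7, 148.2]
eef_rot: [-3.141, -0.001, 2.215]
wrist_force: [0.1, -0.0, -3.2]
gripper_width: 13.6
grasp_force: 34.9
[[345.0, 293.0], [327.0, 203.0], [423.0, 366.0], [406.0, 276.0], [114.0, 407.0], [91.0, 317.0], [189.0, 485.0], [167.0, 394.0]]
```

View pics/h2.png

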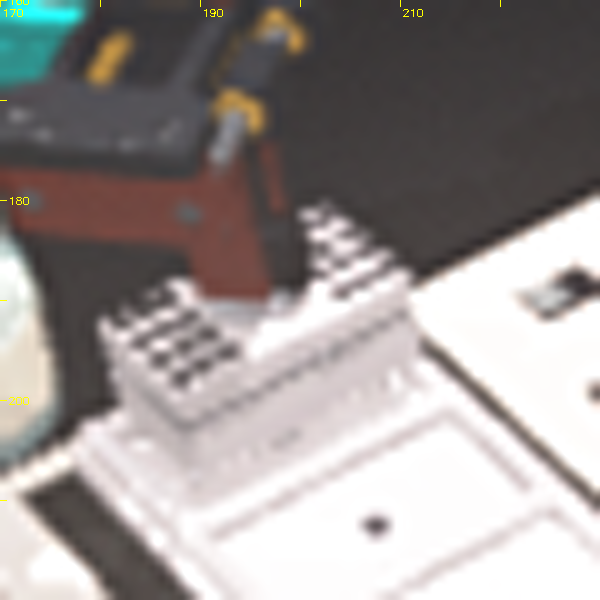

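```bash
python3 - <<'E'
from h import *
import pickle
C=pickle.load(open("c0.pkl","rb"))["scene"]
z=98.3
obs=(np.array([(412,273),(100,320),(177,394)])+.5)/10-.5+[170,160]
r=least_squares(lambda p:(proj(C,boxpts(p,z))[[3,5,7]]-obs).ravel(),[612,-235,-.08]); print(r.x,r.fun.round(2))
E
python3 go.py 612.1 -234.6 131 2.218
```

```text
[ 6.09400549e+02 -2.34094371e+02 -5.90137330e-02] [ 0.07  0.03 -0.17 -0.12  0.1   0.08]
t 7.2 pos [ 613.1 -235.4  149.5] yaw [3.141e+00 2.000e-03 2.216e+00] q [ 0.62  0.57 -0.49  1.64  0.3   1.01  0.67] w 13.9 g 34.9 F [ 0.1  0.4 -2.5] M [-0.01 -0.09 -0.02]
turn first [ 0.01  0.01 -0.01] then dp [ 0.042 -0.01   0.618] (with current yaw dp [ 0.043 -0.011  0.618] )
```

```bash
python3 -m crank '{"dp":[[-0.02,0.027,0.15],[0,0,0.15],[0,0,0]],"turn":[[0,0,0],[0,0,0],[0,0,0]],"claw":[0,0,0]}'
python3 -m crank '{"dp":[[0,0,0.15],[0,0,0.15],[0,0,0]],"turn":[[0,0,0],[0,0,0],[0,0,0]],"claw":[0,0,0]}'
python3 go.py 612.1 -234.6 130 2.218
```

```text
time: 7.5
position: [613.1, -234.7, 138.8]
eef_rot: [-3.141, -0.001, 2.217]
wrist_force: [-0.8, -0.1, -3.1]
gripper_width: 13.8
grasp_force: 34.9
time: 7.8
position: [613.6, -234.8, 130.1]
eef_rot: [-3.142, 0.0, 2.217]
wrist_force: [0.7, -1.0, -3.4]
gripper_width: 13.7
grasp_force: 34.9
t 7.8 pos [ 613.6 -234.8  130.1] yaw [-3.142  0.     2.217] q [ 0.61  0.59 -0.49  1.66  0.32  0.98  0.66] w 13.7 g 34.9 F [ 0.7 -1.  -3.4] M [-0.15 -0.24 -0.02]
turn first [-0.    0.   -0.01] then dp [ 0.036 -0.036  0.004] (with current yaw dp [ 0.036 -0.036  0.004] )
```

```bash
python3 -m crank '{"dp":[[0,0,0.04],[0,0,0]],"turn":[[0,0,0],[0,0,0]],"claw":[0,0]}'
python3 -m crank '{"dp":[[0,0,0.03],[0,0,0]],"turn":[[0,0,0],[0,0,0]],"claw":[0,0]}'
```

```text
time: 8.0
position: [613.6, -234.9, 129.9]
eef_rot: [-3.142, 0.0, 2.217]
wrist_force: [-1.8, 0.1, 3.7]
gripper_width: 14.0
grasp_force: 34.9
time: 8.2
position: [613.7, -234.9, 129.8]
eef_rot: [-3.141, 0.001, 2.217]
wrist_force: [-4.6, 0.4, 9.3]
gripper_width: 13.9
grasp_force: 34.9
```

```bash
python3 -m crank '{"dp":[[0,0,0],[0,0,0],[0,0,0],[0,0,0],[0,0,0],[0,0,0],[0,0,0],[0,0,0]],"turn":[[0,0,0.95],[0,0,0.95],[0,0,0.95],[0,0,0.95],[0,0,0.95],[0,0,0.95],[0,0,0.95],[0,0,0.95]],"claw":[0,0,0,0,0,0,0,0]}'
python3 -m crank '{"dp":[[0,0,0],[0,0,0],[0,0,0],[0,0,0],[0,0,0],[0,0,0],[0,0,0],[0,0,0]],"turn":[[0,0,0.95],[0,0,0.95],[0,0,0.95],[0,0,0.95],[0,0,0.95],[0,0,0.95],[0,0,0.5],[0,0,0]],"claw":[0,0,0,0,0,0,0,0]}'
python3 go.py 612.1 -234.6 130 -.082
```

```text
time: 9.0
position: [612.9, -235.0, 129.8]
eef_rot: [-3.141, 0.001, 1.151]
wrist_force: [-6.7, 1.7, 11.2]
gripper_width: 13.7
grasp_force: 35.0
time: 9.8
position: [612.9, -234.5, 129.8]
eef_rot: [-3.141, 0.001, 0.289]
wrist_force: [-7.5, 1.5, 11.8]
gripper_width: 13.6
grasp_force: 34.9
t 9.8 pos [ 612.9 -234.5  129.8] yaw [-3.141e+00  1.000e-03  2.890e-01] q [ 0.3   0.54 -0.03  1.68  0.02  0.92 -1.03] w 13.6 g 34.9 F [-7.5  1.5 11.8] M [ 0.46  1.63 -0.11]
turn first [-0.    0.01  2.65] then dp [-0.027  0.005 -0.007] (with current yaw dp [-0.027 -0.005 -0.007] )
```

```bash
python3 -m crank '{"dp":[[0,0,0],[0,0,0],[0,0,0],[0,0,0]],"turn":[[0,0,0.8],[0,0,0.8],[0,0,0.7],[0,0,0]],"claw":[0,0,0,0]}'
python3 go.py 612.1 -234.6 130 -.082
python3 -m crank '{"dp":[[0,0,0],[0,0,0],[0,0,0]],"turn":[[0,0,0.5],[0,0,0.4],[0,0,0]],"claw":[0,0,0]}'
python3 go.py 612.1 -234.6 130 -.082
```

```text
time: 10.2
position: [612.9, -234.2, 129.8]
eef_rot: [-3.141, 0.001, -0.033]
wrist_force: [-7.3, 3.3, 12.2]
gripper_width: 13.9
grasp_force: 34.9
t 10.2 pos [ 612.9 -234.2  129.8] yaw [-3.141e+00  1.000e-03 -3.300e-02] q [ 0.24  0.54  0.04  1.69 -0.03  0.92 -1.31] w 13.9 g 34.9 F [-7.3  3.3 12.2] M [ 0.63  1.7  -0.08]
turn first [-0.    0.01  0.35] then dp [-0.025  0.015 -0.007] (with current yaw dp [-0.026  0.013 -0.007] )
time: 10.5
position: [613.9, -234.3, 129.8]
eef_rot: [3.141, -0.001, -0.155]
wrist_force: [-5.9, 0.7, 9.2]
gripper_width: 13.9
grasp_force: 35.4
t 10.5 pos [ 613.9 -234.3  129.8] yaw [ 3.141e+00 -1.000e-03 -1.550e-01] q [ 0.22  0.54  0.07  1.69 -0.05  0.92 -1.42] w 13.9 g 35.4 F [-5.9  0.7  9.2] M [0.33 1.08 0.83]
turn first [ 0.   -0.   -0.52] then dp [-0.058  0.014 -0.006] (with current yaw dp [-0.057  0.018 -0.006] )
```

```bash
python3 -m crank '{"dp":[[0,0,-0.06],[0,0,0],[0,0,0],[0,0,0],[0,0,0],[0,0,0]],"turn":[[0,0,-0.35],[0,0,0],[0,0,0],[0,0,0],[0,0,0],[0,0,0]],"claw":[0,0,0.2,0.4,0.4,0.4]}'
python3 -m crank '{"dp":[[0,0,-0.3],[0,0,-0.8],[0,0,-0.9],[0,0,-0.6],[0,0,0]],"turn":[[0,0,0],[0,0,0],[0,0,0],[0,0,0],[0,0,0]],"claw":[0.4,0.4,0.4,0.4,0.4]}'
python3 go.py 439 201 200 2.39
```

```text
time: 11.1
position: [613.7, -234.8, 130.1]
eef_rot: [3.142, -0.0, -0.108]
wrist_force: [-0.4, 0.2, 0.1]
gripper_width: 34.2
grasp_force: 0.0
time: 11.6
position: [615.4, -235.5, 211.8]
eef_rot: [3.141, -0.006, -0.108]
wrist_force: [-0.8, 1.0, -0.2]
gripper_width: 35.3
grasp_force: 0.0
t 11.6 pos [ 615.4 -235.5  211.8] yaw [ 3.141 -0.006 -0.108] q [ 0.22  0.46  0.07  1.62 -0.03  1.06 -1.38] w 35.3 g 0.0 F [-0.8  1.  -0.2] M [0.03 0.02 0.01]
turn first [ 6.000e-02 -1.000e-02 -1.789e+01] then dp [14.231  6.613  0.392] (with current yaw dp [ -7.414 -13.832   0.332] )
```

```bash
python3 -m crank '{"dp":[[-0.494,-0.922,0],[-0.494,-0.922,0],[-0.494,-0.922,0],[-0.494,-0.922,0],[-0.494,-0.922,0],[-0.494,-0.922,0],[-0.494,-0.922,0],[-0.494,-0.922,0]],"turn":[[0,0,0],[0,0,0],[0,0,0],[0,0,0],[0,0,0],[0,0,0],[0,0,0],[0,0,0]],"claw":[0.5,0.5,0.5,0.5,0.5,0.5,0.5,0.5]}'
python3 -m crank '{"dp":[[-0.494,-0.922,0],[-0.494,-0.922,0],[-0.494,-0.922,0],[-0.494,-0.922,0],[-0.494,-0.922,0],[-0.494,-0.922,0],[-0.494,-0.922,0],[0,0,0]],"turn":[[0,0,0],[0,0,0],[0,0,0],[0,0,0],[0,0,0],[0,0,0],[0,0,0],[0,0,0]],"claw":[0.5,0.5,0.5,0.5,0.5,0.5,0.5,0.5]}'
python3 -m crank '{"dp":[[0,0,0],[0,0,0],[0,0,0],[0,0,0],[0,0,0],[0,0,0],[0,0,0],[0,0,0]],"turn":[[0,0,-0.99],[0,0,-0.99],[0,0,-0.99],[0,0,-0.99],[0,0,-0.99],[0,0,-0.99],[0,0,-0.99],[0,0,-0.99]],"claw":[0.5,0.5,0.5,0.5,0.5,0.5,0.5,0.5]}'
python3 -m crank '{"dp":[[0,0,0],[0,0,0],[0,0,0],[0,0,0],[0,0,0],[0,0,0],[0,0,0],[0,0,0]],"turn":[[0,0,-0.99],[0,0,-0.99],[0,0,-0.99],[0,0,-0.99],[0,0,-0.99],[0,0,-0.99],[0,0,-0.99],[0,0,-0.99]],"claw":[0.5,0.5,0.5,0.5,0.5,0.5,0.5,0.5]}'
python3 -m crank '{"dp":[[0,0,0],[0,0,0],[0,0,0]],"turn":[[0,0,-0.99],[0,0,-0.99],[0,0,0]],"claw":[0.5,0.5,0.5]}'
python3 go.py 439 201 49.5 2.39
python3 - <<'E'
from h import *
C=cams()
for k,p in dict(A=(573.7,244.2,-.684),B=(442.8,333.4,-.107),C=(438.9,200.9,.46)).items():
    u={n:proj(C[n],[[p[0],p[1],20]])[0] for n in C}; print(k,*[fit(C,u,p,names=(n,)) for n in C])
p=(612.5,-234.6,-.082); u={n:proj(C[n],[[p[0],p[1],100]])[0] for n in C}
cv2.imwrite("pics/v2.png",crop(C["top"][0],252,120,110,85,7))
E
```

```text
time: 12.4
position: [518.3, -0.9, 207.3]
eef_rot: [3.141, 0.001, -0.108]
wrist_force: [-0.2, 1.2, 0.1]
gripper_width: 43.9
grasp_force: 0.0
time: 13.2
position: [434.8, 205.6, 207.5]
eef_rot: [-3.14, 0.001, -0.101]
wrist_force: [0.9, 0.7, -0.2]
gripper_width: 43.9
grasp_force: 0.0
time: 14.0
position: [437.0, 200.5, 207.3]
eef_rot: [-3.141, 0.001, 1.003]
wrist_force: [-0.1, -0.6, 0.3]
gripper_width: 43.8
grasp_force: 0.0
time: 14.8
position: [437.0, 200.5, 207.3]
eef_rot: [-3.14, 0.0, 2.109]
wrist_force: [0.2, 0.4, -0.5]
gripper_width: 44.0
grasp_force: 0.0
time: 15.1
position: [437.0, 200.5, 207.4]
eef_rot: [-3.141, -0.0, 2.381]
wrist_force: [1.2, -0.4, -0.6]
gripper_width: 44.4
grasp_force: 0.0
t 15.1 pos [437.  200.5 207.4] yaw [-3.141 -0.     2.381] q [-0.12  0.21 -0.5   2.    0.12  0.96  0.13] w 44.4 g 0.0 F [ 1.2 -0.4 -0.6] M [-0.01 -0.13  0.03]
turn first [-0.01 -0.   -0.07] then dp [-0.038  0.057  5.263] (with current yaw dp [-0.039  0.063  5.263] )
A (array([572.64565906, 243.77604391,  -0.67269335]), np.float64(49.015625)) (array([578.97497356, 239.61964218,  -0.66031097]), np.float64(104.703125))
B (array([ 4.42926954e+02,  3.33554829e+02, -1.08011169e-01]), np.float64(75.125)) (array([4.43554522e+02, 3.37216780e+02, 1.27207714e-01]), np.float64(1082.296875))
C (array([438.45805742, 200.62146168,   0.47198923]), np.float64(34.96875)) (array([ 4.19423058e+02,  2.44523251e+02, -1.25420072e-02]), np.float64(880.96875))
```

View pics/v2.png

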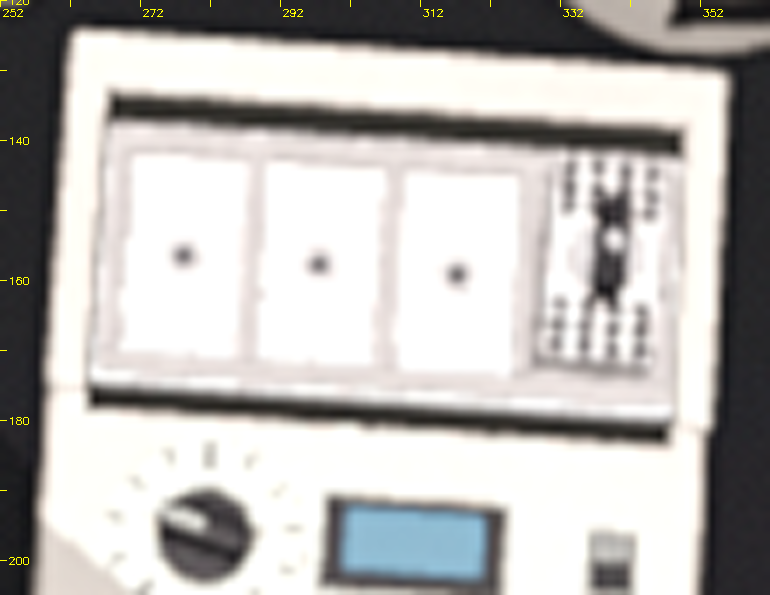

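```bash
python3 -m crank '{"dp":[[-0.04,0.06,0.8],[0,0,0.9],[0,0,0.9],[0,0,0.9],[0,0,0.9],[0,0,0.5],[0,0,0.36],[0,0,0]],"turn":[[0,0,-0.07],[0,0,0],[0,0,0],[0,0,0],[0,0,0],[0,0,0],[0,0,0],[0,0,0]],"claw":[0.5,0.5,0.5,0.5,0.5,0.5,0.5,0.5]}'
python3 go.py 439 201 49.5 2.39
python3 -m crank '{"dp":[[0,0,0],[0,0,0],[0,0,0],[0,0,0],[0,0,0],[0,0,0]],"turn":[[0,0,0],[0,0,0],[0,0,0],[0,0,0],[0,0,0],[0,0,0]],"claw":[0.3,0.1,0,0,0,0]}' 35
python3 go.py 439 201 49.5 2.39
```

```text
time: 16.0
position: [438.4, 201.6, 49.1]
eef_rot: [-3.139, -0.001, 2.389]
wrist_force: [-0.5, 0.3, -0.5]
gripper_width: 44.0
grasp_force: 0.0
t 16.0 pos [438.4 201.6  49.1] yaw [-3.139e+00 -1.000e-03  2.389e+00] q [-0.21  0.46 -0.42  2.12  0.31  0.63 -0.03] w 44.0 g 0.0 F [-0.5  0.3 -0.5] M [-0.04 -0.15  0.03]
turn first [-0.02 -0.01 -0.01] then dp [-0.027 -0.001 -0.014] (with current yaw dp [-0.027 -0.001 -0.014] )
time: 16.6
position: [439.0, 201.6, 50.6]
eef_rot: [-3.141, 0.001, 2.39]
wrist_force: [-2.2, -1.8, 6.4]
gripper_width: 13.9
grasp_force: 34.5
t 16.6 pos [439.  201.6  50.6] yaw [-3.141e+00  1.000e-03  2.390e+00] q [-0.21  0.45 -0.42  2.12  0.31  0.63 -0.03] w 13.9 g 34.5 F [-2.2 -1.8  6.4] M [-0.5   0.38  0.08]
turn first [-0.01  0.    0.  ] then dp [-0.013 -0.014  0.038] (with current yaw dp [-0.013 -0.014  0.038] )
```

```bash
python3 -m crank '{"dp":[[0,0,-0.3],[0,0,-0.8],[0,0,-0.9],[0,0,-0.9],[0,0,-0.9],[0,0,-0.9],[0,0,0],[0,0,0]],"turn":[[0,0,0],[0,0,0.9],[0,0,0.8],[0,0,0.8],[0,0,0.8],[0,0,0.6],[0,0,0],[0,0,0]],"claw":[0,0,0,0,0,0,0,0]}'
python3 go.py 618 -172.8 190 1.848
```

```text
time: 17.4
position: [438.8, 201.8, 190.8]
eef_rot: [3.141, 0.0, 1.848]
wrist_force: [-0.4, -0.3, -5.0]
gripper_width: 14.1
grasp_force: 34.9
t 17.4 pos [438.8 201.8 190.8] yaw [3.141 0.    1.848] q [-0.23  0.22 -0.38  2.02  0.1   0.92 -0.38] w 14.1 g 34.9 F [-0.4 -0.3 -5. ] M [-0.08 -0.06 -0.06]
turn first [0. 0. 0.] then dp [-13.646   2.328   0.025] (with current yaw dp [-13.646   2.325   0.028] )
```

```bash
python3 -m crank '{"dp":[[-0.91,0.155,0],[-0.91,0.155,0],[-0.91,0.155,0],[-0.91,0.155,0],[-0.91,0.155,0],[-0.91,0.155,0],[-0.91,0.155,0],[-0.91,0.155,0]],"turn":[[0,0,0],[0,0,0],[0,0,0],[0,0,0],[0,0,0],[0,0,0],[0,0,0],[0,0,0]],"claw":[0,0,0,0,0,0,0,0]}'
python3 -m crank '{"dp":[[-0.91,0.155,0],[-0.91,0.155,0],[-0.91,0.155,0],[-0.91,0.155,0],[-0.91,0.155,0],[-0.91,0.155,0],[-0.91,0.155,0],[0,0,0]],"turn":[[0,0,0],[0,0,0],[0,0,0],[0,0,0],[0,0,0],[0,0,0],[0,0,0],[0,0,0]],"claw":[0,0,0,0,0,0,0,0]}'
python3 go.py 618 -172.8 149 1.848
```

```text
time: 18.2
position: [533.0, 0.8, 188.6]
eef_rot: [-3.137, -0.001, 1.848]
wrist_force: [0.5, 0.7, -5.9]
gripper_width: 13.6
grasp_force: 35.0
time: 19.0
position: [616.6, -178.3, 187.9]
eef_rot: [-3.137, 0.001, 1.842]
wrist_force: [-0.6, -1.3, -5.8]
gripper_width: 13.9
grasp_force: 35.0
t 19.0 pos [ 616.6 -178.3  187.9] yaw [-3.137e+00  1.000e-03  1.842e+00] q [ 0.29  0.46 -0.15  1.66  0.08  1.03  0.39] w 13.9 g 35.0 F [-0.6 -1.3 -5.8] M [-0.09 -0.05  0.01]
turn first [-0.03  0.01 -0.04] then dp [0.164 0.095 1.295] (with current yaw dp [0.166 0.099 1.295] )
```

```bash
python3 -m crank '{"dp":[[0,0,0],[0,0,0]],"turn":[[0,0,0],[0,0,0]],"claw":[0,0]}'
python3 go.py 618 -172.8 149 1.848
```

```text
time: 19.2
position: [616.4, -171.6, 189.3]
eef_rot: [-3.139, -0.002, 1.848]
wrist_force: [0.5, -0.0, -4.7]
gripper_width: 13.6
grasp_force: 35.0
t 19.2 pos [ 616.4 -171.6  189.3] yaw [-3.139e+00 -2.000e-03  1.848e+00] q [ 0.29  0.46 -0.16  1.67  0.08  1.03  0.38] w 13.6 g 35.0 F [ 0.5 -0.  -4.7] M [ 0.05 -0.13 -0.07]
turn first [-0.02 -0.02  0.  ] then dp [-0.052  0.04   1.343] (with current yaw dp [-0.055  0.043  1.343] )
```

```bash
python3 -m crank '{"dp":[[-0.053,0.042,0.6],[0,0,0.6],[0,0,0.1],[0,0,0],[0,0,0]],"turn":[[0,0,0],[0,0,0],[0,0,0],[0,0,0],[0,0,0]],"claw":[0,0,0,0,0]}'
python3 go.py 618 -172.8 131.5 1.848
python3 - <<'E'
from h import *
C=cams(); f=C["scene"][0]; z=arm.get_obs()["position"][2]-50.6
a=crop(f,175,165,65,60,6); b=crop(C["top"][0],300,130,60,60,6)
cv2.imwrite("pics/h3.png",np.hstack([a,b]))
P=boxpts((618,-172.8,-.082),z)
print("scene",(((proj(C["scene"],P)-[175,165]+.5)*6-.5)).round(0).tolist()[1::2]); print("top",(((proj(C["top"],P)-[300,130]+.5)*6-.5)+[390,0]).round(0).tolist()[1::2])
E
```

```text
time: 19.7
position: [619.6, -173.8, 153.0]
eef_rot: [3.141, 0.0, 1.847]
wrist_force: [-0.2, 0.7, -4.6]
gripper_width: 13.7
grasp_force: 35.0
t 19.7 pos [ 619.6 -173.8  153. ] yaw [3.141 0.    1.847] q [ 0.29  0.5  -0.15  1.69  0.09  0.96  0.38] w 13.7 g 35.0 F [-0.2  0.7 -4.6] M [-0.02 -0.11  0.02]
turn first [ 0.01  0.   -0.01] then dp [ 0.047 -0.043  0.718] (with current yaw dp [ 0.047 -0.044  0.718] )
scene [[223.0, 142.0], [273.0, 188.0], [78.0, 214.0], [127.0, 264.0]]
top [[548.0, 235.0], [449.0, 228.0], [558.0, 61.0], [460.0, 55.0]]
```

View pics/h3.png

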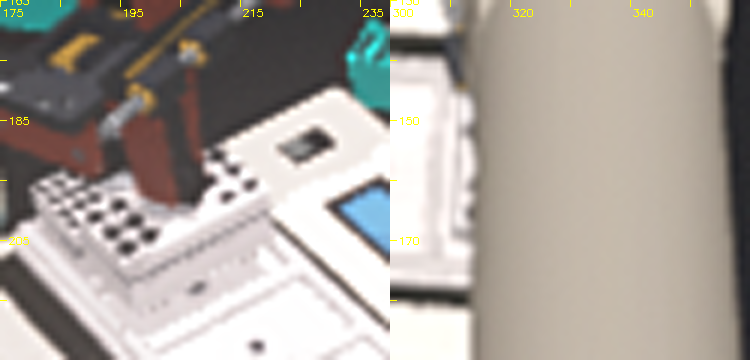

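```bash
python3 -m crank '{"dp":[[0.03,-0.02,0.2],[0,0,0.2],[0,0,0]],"turn":[[0,0,0],[0,0,0],[0,0,0]],"claw":[0,0,0]}'
python3 -m crank '{"dp":[[0,0,0.15],[0,0,0.12],[0,0,0]],"turn":[[0,0,0],[0,0,0],[0,0,0]],"claw":[0,0,0]}'
python3 -m crank '{"dp":[[0,0,0.04],[0,0,0]],"turn":[[0,0,0],[0,0,0]],"claw":[0,0]}'
python3 go.py 618 -172.8 130.6 1.848
```

```text
time: 20.1
position: [617.6, -173.3, 139.1]
eef_rot: [-3.14, -0.001, 1.846]
wrist_force: [0.3, 0.3, -5.3]
gripper_width: 13.9
grasp_force: 35.0
time: 20.4
position: [617.9, -173.3, 131.3]
eef_rot: [-3.141, -0.001, 1.846]
wrist_force: [-0.2, 0.8, -5.6]
gripper_width: 13.6
grasp_force: 35.0
time: 20.6
position: [618.2, -173.4, 130.9]
eef_rot: [-3.141, -0.0, 1.846]
wrist_force: [-1.1, 1.9, -5.7]
gripper_width: 14.0
grasp_force: 35.0
t 20.6 pos [ 618.2 -173.4  130.9] yaw [-3.141 -0.     1.846] q [ 0.29  0.52 -0.15  1.71  0.1   0.92  0.37] w 14.0 g 35.0 F [-1.1  1.9 -5.7] M [ 0.43  0.04 -0.08]
turn first [-0.   -0.   -0.01] then dp [ 0.021 -0.002  0.011] (with current yaw dp [ 0.021 -0.002  0.011] )
```

```bash
python3 -m crank '{"dp":[[0,0,0.04],[0,0,0]],"turn":[[0,0,0],[0,0,0]],"claw":[0,0]}'
python3 -m crank '{"dp":[[0,0,0.03],[0,0,0]],"turn":[[0,0,0],[0,0,0]],"claw":[0,0]}'
```

```text
time: 20.8
position: [618.2, -173.2, 130.8]
eef_rot: [-3.142, -0.0, 1.846]
wrist_force: [-4.8, 2.1, 3.7]
gripper_width: 13.9
grasp_force: 35.0
time: 21.0
position: [618.3, -173.3, 130.7]
eef_rot: [3.141, -0.0, 1.846]
wrist_force: [-5.5, 2.3, 9.4]
gripper_width: 13.8
grasp_force: 35.0
```

```bash
python3 -m crank '{"dp":[[0,0,0],[0,0,0],[0,0,0],[0,0,0],[0,0,0],[0,0,0],[0,0,0],[0,0,0]],"turn":[[0,0,0.95],[0,0,0.95],[0,0,0.95],[0,0,0.95],[0,0,0.95],[0,0,0.95],[0,0,0.95],[0,0,0.95]],"claw":[0,0,0,0,0,0,0,0]}'
python3 -m crank '{"dp":[[0,0,0],[0,0,0],[0,0,0],[0,0,0],[0,0,0],[0,0,0],[0,0,0],[0,0,0]],"turn":[[0,0,0.95],[0,0,0.95],[0,0,0.95],[0,0,0.95],[0,0,0.95],[0,0,0.9],[0,0,0.6],[0,0,0]],"claw":[0,0,0,0,0,0,0,0]}'
python3 go.py 618 -172.8 130.6 -.082
python3 -m crank '{"dp":[[0,0,0],[0,0,0]],"turn":[[0,0,0.5],[0,0,0]],"claw":[0,0]}'
python3 go.py 618 -172.8 130.6 -.082
```

```text
time: 21.8
position: [619.9, -173.7, 130.8]
eef_rot: [3.138, -0.002, 0.78]
wrist_force: [-1.6, 0.7, 3.3]
gripper_width: 13.7
grasp_force: 34.9
time: 22.6
position: [620.4, -175.0, 130.7]
eef_rot: [3.139, -0.005, -0.088]
wrist_force: [1.0, -2.7, 4.5]
gripper_width: 13.7
grasp_force: 35.0
t 22.6 pos [ 620.4 -175.   130.7] yaw [ 3.139 -0.005 -0.088] q [-0.05  0.53  0.32  1.74 -0.2   0.9  -1.31] w 13.7 g 35.0 F [ 1.  -2.7  4.5] M [-0.55 -0.11 -0.04]
turn first [ 0.02 -0.04 -0.05] then dp [-0.085 -0.066  0.005] (with current yaw dp [-0.085 -0.065  0.004] )
time: 22.8
position: [621.0, -173.5, 130.8]
eef_rot: [3.141, -0.006, -0.154]
wrist_force: [2.6, -0.4, 6.0]
gripper_width: 13.8
grasp_force: 35.0
t 22.8 pos [ 621.  -173.5  130.8] yaw [ 3.141 -0.006 -0.154] q [-0.06  0.54  0.33  1.74 -0.21  0.9  -1.37] w 13.8 g 35.0 F [ 2.6 -0.4  6. ] M [ 0.03 -0.64  0.46]
turn first [ 0.   -0.04 -0.52] then dp [-0.103 -0.015  0.005] (with current yaw dp [-0.104 -0.008  0.005] )
```

```bash
python3 -m crank '{"dp":[[-0.05,0,0],[0,0,0]],"turn":[[0,0,0.3],[0,0,0]],"claw":[0,0]}'
python3 go.py 618 -172.8 130.6 -.082
python3 -m crank '{"dp":[[0,0,-0.05],[0,0,0],[0,0,0],[0,0,0],[0,0,0],[0,0,0]],"turn":[[0,0,-0.45],[0,0,0],[0,0,0],[0,0,0],[0,0,0],[0,0,0]],"claw":[0,0,0.2,0.4,0.4,0.4]}'
python3 -m crank '{"dp":[[0,0,-0.3],[0,0,-0.8],[0,0,-0.9],[0,0,-0.6],[0,0,0],[0,0,0]],"turn":[[0,0,0],[0,0,0],[0,0,0],[0,0,0],[0,0,0],[0,0,0]],"claw":[0.4,0.4,0.4,0.4,0.4,0.4]}'
python3 go.py 573.7 244.2 207 1.456
```

```text
time: 23.0
position: [620.7, -173.3, 130.9]
eef_rot: [3.142, -0.008, -0.194]
wrist_force: [6.8, -0.9, 2.6]
gripper_width: 14.1
grasp_force: 35.8
t 23.0 pos [ 620.7 -173.3  130.9] yaw [ 3.142 -0.008 -0.194] q [-0.07  0.53  0.34  1.74 -0.22  0.9  -1.4 ] w 14.1 g 35.8 F [ 6.8 -0.9  2.6] M [-0.1  -1.37  0.73]
turn first [ 0.   -0.06 -0.8 ] then dp [-0.09  -0.008  0.009] (with current yaw dp [-0.09   0.002  0.008] )
time: 23.6
position: [616.2, -173.4, 130.0]
eef_rot: [3.142, 0.001, -0.137]
wrist_force: [0.2, -0.7, -0.3]
gripper_width: 34.7
grasp_force: 0.0
time: 24.2
position: [616.7, -173.2, 208.4]
eef_rot: [-3.141, -0.0, -0.137]
wrist_force: [-0.6, -0.1, 0.1]
gripper_width: 35.0
grasp_force: 0.0
t 24.2 pos [ 616.7 -173.2  208.4] yaw [-3.141 -0.    -0.137] q [-0.08  0.45  0.35  1.68 -0.17  1.05 -1.38] w 35.0 g 0.0 F [-0.6 -0.1  0.1] M [ 0.03 -0.02  0.01]
turn first [  0.    -0.   -11.41] then dp [13.659 -3.019  0.046] (with current yaw dp [ -3.319 -13.589   0.047] )
```

```bash
python3 -m crank '{"dp":[[-0.221,-0.906,0],[-0.221,-0.906,0],[-0.221,-0.906,0],[-0.221,-0.906,0],[-0.221,-0.906,0],[-0.221,-0.906,0],[-0.221,-0.906,0],[-0.221,-0.906,0]],"turn":[[0,0,0],[0,0,0],[0,0,0],[0,0,0],[0,0,0],[0,0,0],[0,0,0],[0,0,0]],"claw":[0.5,0.5,0.5,0.5,0.5,0.5,0.5,0.5]}'
python3 -m crank '{"dp":[[-0.221,-0.906,0],[-0.221,-0.906,0],[-0.221,-0.906,0],[-0.221,-0.906,0],[-0.221,-0.906,0],[-0.221,-0.906,0],[-0.221,-0.906,0],[0,0,0]],"turn":[[0,0,0],[0,0,0],[0,0,0],[0,0,0],[0,0,0],[0,0,0],[0,0,0],[0,0,0]],"claw":[0.5,0.5,0.5,0.5,0.5,0.5,0.5,0.5]}'
python3 -m crank '{"dp":[[0,0,0],[0,0,0],[0,0,0],[0,0,0],[0,0,0],[0,0,0],[0,0,0],[0,0,0]],"turn":[[0,0,-0.95],[0,0,-0.95],[0,0,-0.95],[0,0,-0.95],[0,0,-0.95],[0,0,-0.95],[0,0,-0.95],[0,0,-0.95]],"claw":[0.5,0.5,0.5,0.5,0.5,0.5,0.5,0.5]}'
python3 -m crank '{"dp":[[0,0,0],[0,0,0],[0,0,0],[0,0,0],[0,0,0],[0,0,0]],"turn":[[0,0,-0.95],[0,0,-0.95],[0,0,-0.95],[0,0,-0.95],[0,0,0],[0,0,0]],"claw":[0.5,0.5,0.5,0.5,0.5,0.5]}'
python3 go.py 573.7 244.2 50 1.456
python3 - <<'E'
from h import *
C=cams()
for k,p in dict(A=(573.7,244.2,-.684),B=(442.8,333.4,-.107)).items():
    u={n:proj(C[n],[[p[0],p[1],20]])[0] for n in C}; print(k,*[fit(C,u,p,names=(n,)) for n in C])
E
```

```text
time: 25.0
position: [592.7, 50.4, 206.7]
eef_rot: [3.141, 0.003, -0.137]
wrist_force: [0.3, -0.5, -0.8]
gripper_width: 43.7
grasp_force: 0.0
time: 25.8
position: [571.6, 249.2, 206.4]
eef_rot: [-3.141, 0.003, -0.13]
wrist_force: [-0.6, 0.2, 0.0]
gripper_width: 44.0
grasp_force: 0.0
time: 26.6
position: [573.4, 242.6, 206.9]
eef_rot: [-3.141, 0.002, 0.929]
wrist_force: [0.0, 0.6, -0.5]
gripper_width: 43.9
grasp_force: 0.0
time: 27.2
position: [573.7, 243.1, 207.4]
eef_rot: [-3.14, 0.001, 1.451]
wrist_force: [0.2, 0.3, 0.3]
gripper_width: 43.7
grasp_force: 0.0
t 27.2 pos [573.7 243.1 207.4] yaw [-3.140e+00  1.000e-03  1.451e+00] q [-0.43  0.41 -0.09  1.7   0.04  1.04 -0.66] w 43.7 g 0.0 F [0.2 0.3 0.3] M [-0.09 -0.05 -0.02]
turn first [-0.01  0.01 -0.04] then dp [ 3.700e-02 -3.000e-03  5.248e+00] (with current yaw dp [4.200e-02 3.000e-03 5.248e+00] )
A (array([572.76032017, 244.19306792,  -0.67959104]), np.float64(41.9375)) (array([ 5.58032917e+02,  2.81269498e+02, -1.67793996e-01]), np.float64(965.171875))
B (array([ 4.42978536e+02,  3.33676102e+02, -1.19016270e-01]), np.float64(75.03125)) (array([4.44385892e+02, 3.39166593e+02, 6.63245157e-02]), np.float64(664.203125))
```

A and B have not moved (scene view); the top view is hidden by the arm.

```bash
python3 -m crank '{"dp":[[0.04,0,0.8],[0,0,0.9],[0,0,0.9],[0,0,0.9],[0,0,0.9],[0,0,0.5],[0,0,0.34],[0,0,0]],"turn":[[0,0,-0.04],[0,0,0],[0,0,0],[0,0,0],[0,0,0],[0,0,0],[0,0,0],[0,0,0]],"claw":[0.5,0.5,0.5,0.5,0.5,0.5,0.5,0.5]}'
python3 -m crank '{"dp":[[0,0,0],[0,0,0],[0,0,0],[0,0,0],[0,0,0],[0,0,0]],"turn":[[0,0,0],[0,0,0],[0,0,0],[0,0,0],[0,0,0],[0,0,0]],"claw":[0.3,0.1,0,0,0,0]}' 35
python3 go.py 573.7 244.2 50 1.456
```

```text
time: 28.1
position: [573.6, 245.1, 50.2]
eef_rot: [-3.14, 0.001, 1.46]
wrist_force: [-0.0, 0.4, 0.6]
gripper_width: 44.3
grasp_force: 0.0
time: 28.7
position: [574.7, 245.3, 51.9]
eef_rot: [3.14, -0.0, 1.46]
wrist_force: [0.5, -1.2, 4.8]
gripper_width: 14.0
grasp_force: 34.8
t 28.7 pos [574.7 245.3  51.9] yaw [ 3.14 -0.    1.46] q [-0.44  0.59 -0.09  1.8   0.07  0.75 -0.67] w 14.0 g 34.8 F [ 0.5 -1.2  4.8] M [-0.28 -0.09  0.05]
turn first [ 0.01 -0.    0.03] then dp [-0.041 -0.029  0.062] (with current yaw dp [-0.041 -0.029  0.062] )
```

```bash
python3 -m crank '{"dp":[[0,0,-0.3],[0,0,-0.8],[0,0,-0.9],[0,0,-0.9],[0,0,-0.9],[0,0,-0.9],[0,0,0],[0,0,0]],"turn":[[0,0,0],[0,0,-0.9],[0,0,-0.9],[0,0,-0.9],[0,0,-0.9],[0,0,-0.71],[0,0,0],[0,0,0]],"claw":[0,0,0,0,0,0,0,0]}'
python3 go.py 622.3 -110.5 192 2.062
```

```text
time: 29.5
position: [573.4, 244.9, 191.2]
eef_rot: [-3.14, -0.0, 2.059]
wrist_force: [0.5, -1.0, -5.0]
gripper_width: 13.6
grasp_force: 34.8
t 29.5 pos [573.4 244.9 191.2] yaw [-3.14  -0.     2.059] q [-0.32  0.44 -0.25  1.7   0.12  1.02 -0.12] w 13.6 g 34.8 F [ 0.5 -1.  -5. ] M [-0.06 -0.06 -0.04]
turn first [-0.01 -0.   -0.02] then dp [-11.215  -4.151  -0.026] (with current yaw dp [-11.226  -4.122  -0.023] )
```

```bash
python3 -m crank '{"dp":[[-0.864,-0.317,0],[-0.864,-0.317,0],[-0.864,-0.317,0],[-0.864,-0.317,0],[-0.864,-0.317,0],[-0.864,-0.317,0],[-0.864,-0.317,0],[-0.864,-0.317,0]],"turn":[[0,0,0],[0,0,0],[0,0,0],[0,0,0],[0,0,0],[0,0,0],[0,0,0],[0,0,0]],"claw":[0,0,0,0,0,0,0,0]}'
python3 -m crank '{"dp":[[-0.864,-0.317,0],[-0.864,-0.317,0],[-0.864,-0.317,0],[-0.864,-0.317,0],[-0.864,-0.317,0],[0,0,0],[0,0,0],[0,0,0]],"turn":[[0,0,0],[0,0,0],[0,0,0],[0,0,0],[0,0,0],[0,0,0],[0,0,0],[0,0,0]],"claw":[0,0,0,0,0,0,0,0]}'
python3 go.py 622.3 -110.5 152 2.062
```

```text
time: 30.3
position: [603.1, 25.3, 189.3]
eef_rot: [-3.137, -0.002, 2.06]
wrist_force: [-0.0, 0.2, -5.1]
gripper_width: 13.9
grasp_force: 35.0
time: 31.1
position: [623.2, -108.5, 190.5]
eef_rot: [-3.14, -0.002, 2.063]
wrist_force: [-0.7, 0.9, -4.1]
gripper_width: 13.9
grasp_force: 35.0
t 31.1 pos [ 623.2 -108.5  190.5] yaw [-3.140e+00 -2.000e-03  2.063e+00] q [ 0.18  0.44 -0.15  1.68  0.07  1.02  0.51] w 13.9 g 35.0 F [-0.7  0.9 -4.1] M [ 0.   -0.09  0.05]
turn first [-0.01 -0.02  0.01] then dp [-0.045 -0.058  1.283] (with current yaw dp [-0.048 -0.055  1.283] )
```

```bash
python3 -m crank '{"dp":[[-0.045,-0.04,0.6],[0,0,0.6],[0,0,0.08],[0,0,0],[0,0,0]],"turn":[[0,0,0],[0,0,0],[0,0,0],[0,0,0],[0,0,0]],"claw":[0,0,0,0,0]}'
python3 go.py 622.3 -110.5 132 2.062
python3 -m crank '{"dp":[[0,0,0],[0,0,0]],"turn":[[0,0,0],[0,0,0]],"claw":[0,0]}'
python3 go.py 622.3 -110.5 132 2.062
```

```text
time: 31.6
position: [624.2, -111.2, 154.5]
eef_rot: [3.141, 0.0, 2.063]
wrist_force: [0.3, 0.0, -4.6]
gripper_width: 13.7
grasp_force: 35.0
t 31.6 pos [ 624.2 -111.2  154.5] yaw [3.141 0.    2.063] q [ 0.18  0.48 -0.14  1.72  0.08  0.95  0.5 ] w 13.7 g 35.0 F [ 0.3  0.  -4.6] M [ 0.01 -0.13 -0.03]
turn first [0.01 0.   0.01] then dp [ 0.051 -0.046  0.75 ] (with current yaw dp [ 0.051 -0.047  0.75 ] )
time: 31.8
position: [624.2, -111.8, 154.6]
eef_rot: [3.14, 0.001, 2.062]
wrist_force: [-0.4, -1.1, -4.5]
gripper_width: 13.5
grasp_force: 35.0
t 31.8 pos [ 624.2 -111.8  154.6] yaw [3.140e+00 1.000e-03 2.062e+00] q [ 0.18  0.48 -0.14  1.72  0.08  0.95  0.5 ] w 13.5 g 35.0 F [-0.4 -1.1 -4.5] M [-0.02 -0.08 -0.03]
turn first [0.01 0.01 0.  ] then dp [ 0.069 -0.035  0.753] (with current yaw dp [ 0.069 -0.035  0.753] )
```

```bash
python3 -m crank '{"dp":[[0.05,-0.03,0.25],[0,0,0.25],[0,0,0]],"turn":[[0,0,0],[0,0,0],[0,0,0]],"claw":[0,0,0]}'
python3 -m crank '{"dp":[[0,0,0.12],[0,0,0.09],[0,0,0]],"turn":[[0,0,0],[0,0,0],[0,0,0]],"claw":[0,0,0]}'
python3 -m crank '{"dp":[[0,0,0.05],[0,0,0]],"turn":[[0,0,0],[0,0,0]],"claw":[0,0]}'
python3 go.py 622.3 -110.5 132 2.062
```

```text
time: 32.1
position: [622.6, -109.3, 139.0]
eef_rot: [3.14, -0.001, 2.064]
wrist_force: [-2.2, 2.3, 0.7]
gripper_width: 14.1
grasp_force: 35.0
time: 32.4
position: [622.0, -107.8, 135.1]
eef_rot: [3.141, -0.003, 2.065]
wrist_force: [-11.1, 7.6, 21.0]
gripper_width: 13.6
grasp_force: 35.0
time: 32.6
position: [621.9, -107.5, 134.1]
eef_rot: [3.141, -0.003, 2.065]
wrist_force: [-12.9, 7.1, 23.6]
gripper_width: 13.9
grasp_force: 35.0
t 32.6 pos [ 621.9 -107.5  134.1] yaw [ 3.141e+00 -3.000e-03  2.065e+00] q [ 0.18  0.5  -0.14  1.74  0.08  0.91  0.5 ] w 13.9 g 35.0 F [-12.9   7.1  23.6] M [1.58 2.6  0.03]
turn first [ 0.01 -0.02  0.02] then dp [-0.094 -0.034  0.069] (with current yaw dp [-0.094 -0.035  0.068] )
```

```bash
python3 -m crank '{"dp":[[0.09,-0.027,-0.05],[0,0,0],[0,0,0]],"turn":[[0,0,0],[0,0,0],[0,0,0]],"claw":[0,0,0]}'
python3 go.py 622.3 -110.5 132 2.062
python3 - <<'E'
from h import *
C=cams(); f=C["scene"][0]
a=crop(f,180,175,70,60,11); cv2.imwrite("pics/h4.png",a)
P=boxpts((622.3,-111,-.082),82.5)
print("scene",(((proj(C["scene"],P)-[180,175]+.5)*11-.5)).round(0).tolist()[1::2])
E
```

```text
time: 32.9
position: [621.4, -107.8, 133.1]
eef_rot: [3.139, -0.0, 2.063]
wrist_force: [1.4, 4.3, 4.5]
gripper_width: 13.6
grasp_force: 35.0
t 32.9 pos [ 621.4 -107.8  133.1] yaw [ 3.139 -0.     2.063] q [ 0.18  0.5  -0.14  1.74  0.09  0.9   0.49] w 13.6 g 35.0 F [1.4 4.3 4.5] M [ 1.33 -0.26  0.06]
turn first [ 0.02 -0.    0.01] then dp [-0.094 -0.017  0.036] (with current yaw dp [-0.094 -0.017  0.036] )
scene [[478.0, 306.0], [575.0, 396.0], [214.0, 446.0], [308.0, 542.0]]
```

View pics/h4.png

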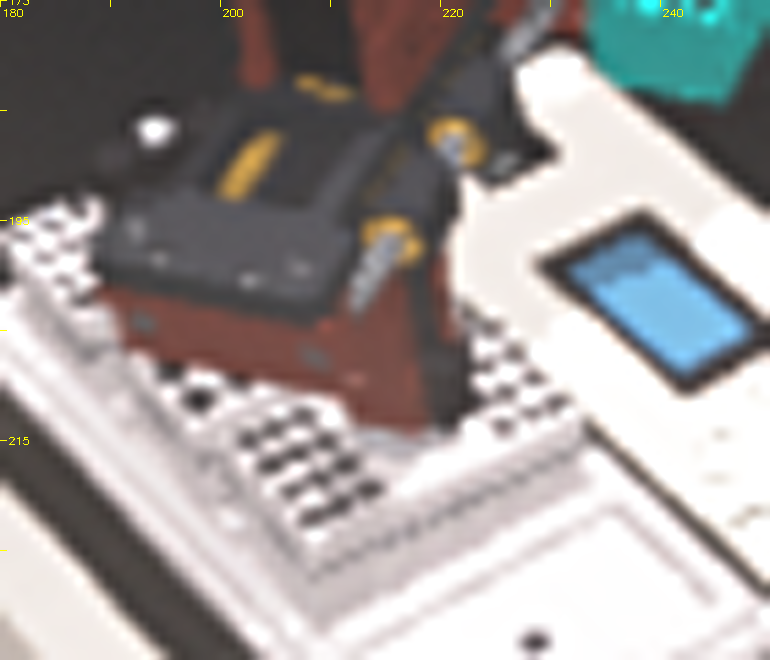

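```bash
python3 -m crank '{"dp":[[0.04,0.02,0.05],[0,0,0],[0,0,0]],"turn":[[0,0,0],[0,0,0],[0,0,0]],"claw":[0,0,0]}'
python3 go.py 622.3 -110.5 132 2.062
python3 -m crank '{"dp":[[0,0,0.05],[0,0,0]],"turn":[[0,0,0],[0,0,0]],"claw":[0,0]}'
python3 go.py 622.3 -110.5 132 2.062
```

```text
time: 33.3
position: [622.1, -108.4, 132.2]
eef_rot: [3.138, 0.003, 2.062]
wrist_force: [2.5, 2.5, 8.9]
gripper_width: 13.9
grasp_force: 35.0
t 33.3 pos [ 622.1 -108.4  132.2] yaw [3.138e+00 3.000e-03 2.062e+00] q [ 0.18  0.5  -0.14  1.74  0.09  0.9   0.49] w 13.9 g 35.0 F [2.5 2.5 8.9] M [ 0.67 -0.29  0.1 ]
turn first [ 0.02  0.02 -0.  ] then dp [-0.064 -0.028  0.007] (with current yaw dp [-0.064 -0.028  0.008] )
time: 33.5
position: [622.8, -109.4, 131.3]
eef_rot: [3.138, 0.004, 2.061]
wrist_force: [2.3, 0.1, 10.0]
gripper_width: 13.4
grasp_force: 35.0
t 33.5 pos [ 622.8 -109.4  131.3] yaw [3.138 0.004 2.061] q [ 0.18  0.5  -0.14  1.74  0.09  0.9   0.49] w 13.4 g 35.0 F [ 2.3  0.1 10. ] M [ 0.24 -0.5   0.08]
turn first [ 0.03  0.03 -0.01] then dp [-0.024 -0.032 -0.022] (with current yaw dp [-0.024 -0.032 -0.022] )
```

```bash
python3 -m crank '{"dp":[[0,0,0.04],[0,0,0],[0,0,0]],"turn":[[0,0,0],[0,0,0],[0,0,0]],"claw":[0,0,0]}'
python3 -m crank '{"dp":[[0,0,0.04],[0,0,0],[0,0,0]],"turn":[[0,0,0],[0,0,0],[0,0,0]],"claw":[0,0,0]}'
python3 go.py 622.3 -110.5 132 2.062
```

```text
time: 33.8
position: [623.3, -110.1, 130.6]
eef_rot: [3.137, 0.006, 2.06]
wrist_force: [2.5, -1.3, 11.9]
gripper_width: 13.9
grasp_force: 35.0
time: 34.1
position: [623.6, -110.8, 129.9]
eef_rot: [3.137, 0.007, 2.06]
wrist_force: [3.5, -2.6, 14.0]
gripper_width: 14.2
grasp_force: 35.0
t 34.1 pos [ 623.6 -110.8  129.9] yaw [3.137 0.007 2.06 ] q [ 0.18  0.51 -0.14  1.74  0.09  0.89  0.49] w 14.2 g 35.0 F [ 3.5 -2.6 14. ] M [-0.28 -0.46  0.09]
turn first [ 0.04  0.05 -0.01] then dp [ 0.028 -0.034 -0.068] (with current yaw dp [ 0.027 -0.033 -0.069] )
```

```bash
python3 -m crank '{"dp":[[0,0,0],[0,0,0],[0,0,0],[0,0,0],[0,0,0],[0,0,0]],"turn":[[0,0,0],[0,0,0],[0,0,0],[0,0,0],[0,0,0],[0,0,0]],"claw":[0.1,0.2,0.3,0.3,0.3,0.3]}'
python3 go.py 622.5 -110.8 130 2.062
```

```text
time: 34.7
position: [618.8, -109.8, 126.9]
eef_rot: [-3.138, 0.001, 2.061]
wrist_force: [-3.4, -2.1, 8.2]
gripper_width: 26.4
grasp_force: 3.8
t 34.7 pos [ 618.8 -109.8  126.9] yaw [-3.138e+00  1.000e-03  2.061e+00] q [ 0.18  0.51 -0.14  1.75  0.09  0.9   0.49] w 26.4 g 3.8 F [-3.4 -2.1  8.2] M [-0.55  0.54 -0.02]
turn first [-0.02  0.   -0.01] then dp [-0.088  0.091 -0.105] (with current yaw dp [-0.088  0.091 -0.105] )
```

```bash
python3 -m crank '{"dp":[[0,0,-0.15],[0,0,0],[0,0,0]],"turn":[[0,0,0],[0,0,0],[0,0,0]],"claw":[0.4,0.4,0.4]}'
python3 go.py 622.8 -111 130.5 2.062
```

```text
time: 35.0
position: [619.8, -107.6, 131.0]
eef_rot: [-3.141, -0.0, 2.062]
wrist_force: [0.5, 0.3, 0.1]
gripper_width: 35.0
grasp_force: 0.0
t 35.0 pos [ 619.8 -107.6  131. ] yaw [-3.141 -0.     2.062] q [ 0.18  0.5  -0.14  1.74  0.09  0.9   0.49] w 35.0 g 0.0 F [0.5 0.3 0.1] M [-0.09 -0.1  -0.03]
turn first [-0.01 -0.    0.  ] then dp [-0.148  0.034  0.016] (with current yaw dp [-0.148  0.034  0.016] )
```

```bash
python3 -m crank '{"dp":[[-0.14,0.034,0],[0,0,0],[0,0,0],[0,0,0]],"turn":[[0,0,0],[0,0,0],[0,0,0],[0,0,0]],"claw":[0.4,0.4,0.4,0.4]}'
python3 go.py 622.8 -111 130.5 2.062
python3 -m crank '{"dp":[[0,0,0],[0,0,0],[0,0,0],[0,0,0],[0,0,0],[0,0,0]],"turn":[[0,0,0],[0,0,0],[0,0,0],[0,0,0],[0,0,0],[0,0,0]],"claw":[0.2,0.1,0,0,0,0]}' 30
python3 go.py 622.8 -111 130.5 2.062
```

```text
time: 35.4
position: [623.0, -110.8, 131.4]
eef_rot: [-3.141, -0.0, 2.062]
wrist_force: [0.0, -1.0, -0.9]
gripper_width: 34.8
grasp_force: 0.0
t 35.4 pos [ 623.  -110.8  131.4] yaw [-3.141 -0.     2.062] q [ 0.18  0.51 -0.14  1.74  0.09  0.91  0.5 ] w 34.8 g 0.0 F [ 0.  -1.  -0.9] M [ 0.02 -0.11 -0.  ]
turn first [-0. -0.  0.] then dp [-0.003 -0.008  0.03 ] (with current yaw dp [-0.003 -0.008  0.03 ] )
time: 36.0
position: [623.3, -110.7, 131.6]
eef_rot: [3.141, 0.0, 2.062]
wrist_force: [1.1, 0.5, 0.1]
gripper_width: 14.0
grasp_force: 30.0
t 36.0 pos [ 623.3 -110.7  131.6] yaw [3.141 0.    2.062] q [ 0.18  0.51 -0.14  1.74  0.09  0.91  0.5 ] w 14.0 g 30.0 F [1.1 0.5 0.1] M [ 0.07 -0.37  0.05]
turn first [0. 0. 0.] then dp [-0.002 -0.019  0.036] (with current yaw dp [-0.002 -0.019  0.036] )
```

```bash
python3 -m crank '{"dp":[[0,0,0],[0,0,0],[0,0,0],[0,0,0],[0,0,0],[0,0,0],[0,0,0],[0,0,0]],"turn":[[0,0,0.95],[0,0,0.95],[0,0,0.95],[0,0,0.95],[0,0,0.95],[0,0,0.95],[0,0,0.95],[0,0,0.95]],"claw":[0,0,0,0,0,0,0,0]}' 35
python3 -m crank '{"dp":[[0,0,0],[0,0,0],[0,0,0],[0,0,0],[0,0,0],[0,0,0],[0,0,0],[0,0,0]],"turn":[[0,0,0.95],[0,0,0.95],[0,0,0.95],[0,0,0.95],[0,0,0.95],[0,0,0.95],[0,0,0.95],[0,0,0.8]],"claw":[0,0,0,0,0,0,0,0]}'
python3 -m crank '{"dp":[[0,0,0],[0,0,0],[0,0,0]],"turn":[[0,0,0.5],[0,0,0],[0,0,0]],"claw":[0,0,0]}'
python3 go.py 622.8 -111 130.5 -.082
python3 -m crank '{"dp":[[0,0,0],[0,0,0],[0,0,0]],"turn":[[0,0,0.3],[0,0,0],[0,0,0]],"claw":[0,0,0]}'
python3 go.py 622.8 -111 130.5 -.082
```

```text
time: 36.8
position: [623.8, -110.6, 131.7]
eef_rot: [3.14, -0.001, 0.996]
wrist_force: [2.2, 0.5, -1.6]
gripper_width: 13.7
grasp_force: 35.0
time: 37.6
position: [623.5, -111.2, 131.6]
eef_rot: [3.141, -0.001, -0.044]
wrist_force: [2.0, -0.9, -2.3]
gripper_width: 13.7
grasp_force: 35.0
time: 37.9
position: [623.4, -110.9, 131.6]
eef_rot: [3.141, -0.001, -0.107]
wrist_force: [2.3, -1.5, -1.2]
gripper_width: 14.0
grasp_force: 35.0
t 37.9 pos [ 623.4 -110.9  131.6] yaw [ 3.141e+00 -1.000e-03 -1.070e-01] q [-0.2   0.53  0.38  1.76 -0.24  0.9  -1.39] w 14.0 g 35.0 F [ 2.3 -1.5 -1.2] M [-0.14 -0.5  -0.02]
turn first [ 0.   -0.   -0.18] then dp [-0.018  0.005  0.036] (with current yaw dp [-0.018  0.005  0.036] )
time: 38.2
position: [623.5, -111.1, 131.7]
eef_rot: [3.141, -0.001, -0.148]
wrist_force: [4.0, -2.1, -2.0]
gripper_width: 13.3
grasp_force: 35.1
t 38.2 pos [ 623.5 -111.1  131.7] yaw [ 3.141e+00 -1.000e-03 -1.480e-01] q [-0.21  0.53  0.39  1.76 -0.25  0.9  -1.43] w 13.3 g 35.1 F [ 4.  -2.1 -2. ] M [-0.43 -0.83  0.47]
turn first [ 0.   -0.01 -0.48] then dp [-0.023 -0.002  0.039] (with current yaw dp [-0.023 -0.001  0.039] )
```

```bash
python3 -m crank '{"dp":[[0,0,0.03],[0,0,0]],"turn":[[0,0,0.3],[0,0,0]],"claw":[0,0]}'
python3 go.py 622.8 -111 130.5 -.082
python3 -m crank '{"dp":[[0,0,-0.01],[0,0,0],[0,0,0],[0,0,0],[0,0,0],[0,0,0]],"turn":[[0,0,-0.45],[0,0,0],[0,0,0],[0,0,0],[0,0,0],[0,0,0]],"claw":[0,0,0.2,0.4,0.4,0.4]}'
python3 -m crank '{"dp":[[0,0,-0.3],[0,0,-0.8],[0,0,-0.9],[0,0,-0.6],[0,0,0],[0,0,0]],"turn":[[0,0,0],[0,0,0],[0,0,0],[0,0,0],[0,0,0],[0,0,0]],"claw":[0.4,0.4,0.4,0.4,0.4,0.4]}'
python3 go.py 442.8 333.4 207 1.993
```

```text
time: 38.4
position: [623.6, -111.2, 131.5]
eef_rot: [3.141, -0.001, -0.191]
wrist_force: [0.6, -1.0, 3.5]
gripper_width: 13.7
grasp_force: 36.0
t 38.4 pos [ 623.6 -111.2  131.5] yaw [ 3.141e+00 -1.000e-03 -1.910e-01] q [-0.21  0.53  0.4   1.76 -0.25  0.9  -1.46] w 13.7 g 36.0 F [ 0.6 -1.   3.5] M [-0.4  -0.23  0.89]
turn first [ 0.   -0.01 -0.78] then dp [-0.026 -0.004  0.035] (with current yaw dp [-0.026 -0.001  0.035] )
time: 39.0
position: [622.5, -110.6, 130.6]
eef_rot: [-3.141, 0.001, -0.13]
wrist_force: [-0.0, 0.3, -0.8]
gripper_width: 34.4
grasp_force: 0.0
time: 39.6
position: [623.0, -110.8, 209.1]
eef_rot: [-3.141, -0.0, -0.13]
wrist_force: [-0.1, 0.1, -0.3]
gripper_width: 35.1
grasp_force: 0.0
t 39.6 pos [ 623.  -110.8  209.1] yaw [-3.141 -0.    -0.13 ] q [-0.23  0.44  0.42  1.7  -0.2   1.04 -1.45] w 35.1 g 0.0 F [-0.1  0.1 -0.3] M [ 0.08  0.02 -0.01]
turn first [  0.   -0.  -15.2] then dp [15.966  0.588  0.07 ] (with current yaw dp [ -7.873 -13.903   0.069] )
```

```bash
python3 -m crank '{"dp":[[-0.525,-0.927,0],[-0.525,-0.927,0],[-0.525,-0.927,0],[-0.525,-0.927,0],[-0.525,-0.927,0],[-0.525,-0.927,0],[-0.525,-0.927,0],[-0.525,-0.927,0]],"turn":[[0,0,0],[0,0,0],[0,0,0],[0,0,0],[0,0,0],[0,0,0],[0,0,0],[0,0,0]],"claw":[0.5,0.5,0.5,0.5,0.5,0.5,0.5,0.5]}'
python3 -m crank '{"dp":[[-0.525,-0.927,0],[-0.525,-0.927,0],[-0.525,-0.927,0],[-0.525,-0.927,0],[-0.525,-0.927,0],[-0.525,-0.927,0],[-0.525,-0.927,0],[0,0,0]],"turn":[[0,0,0],[0,0,0],[0,0,0],[0,0,0],[0,0,0],[0,0,0],[0,0,0],[0,0,0]],"claw":[0.5,0.5,0.5,0.5,0.5,0.5,0.5,0.5]}'
python3 -m crank '{"dp":[[0,0,0],[0,0,0],[0,0,0],[0,0,0],[0,0,0],[0,0,0],[0,0,0],[0,0,0]],"turn":[[0,0,-0.95],[0,0,-0.95],[0,0,-0.95],[0,0,-0.95],[0,0,-0.95],[0,0,-0.95],[0,0,-0.95],[0,0,-0.95]],"claw":[0.5,0.5,0.5,0.5,0.5,0.5,0.5,0.5]}'
python3 -m crank '{"dp":[[0,0,0],[0,0,0],[0,0,0],[0,0,0],[0,0,0],[0,0,0],[0,0,0],[0,0,0]],"turn":[[0,0,-0.95],[0,0,-0.95],[0,0,-0.95],[0,0,-0.95],[0,0,-0.95],[0,0,-0.95],[0,0,-0.95],[0,0,-0.95]],"claw":[0.5,0.5,0.5,0.5,0.5,0.5,0.5,0.5]}'
python3 -m crank '{"dp":[[0,0,0],[0,0,0]],"turn":[[0,0,0],[0,0,0]],"claw":[0.5,0.5]}'
python3 go.py 442.8 333.4 50 1.993
python3 - <<'E'
from h import *
import pickle
C=cams(); pickle.dump(C,open("c3.pkl","wb"))
for k,p in dict(B=(442.8,333.4,-.107)).items():
    u={n:proj(C[n],[[p[0],p[1],20]])[0] for n in C}; print(k,*[fit(C,u,p,names=(n,)) for n in C])
E
```

```text
time: 40.4
position: [525.3, 127.0, 207.6]
eef_rot: [3.14, 0.002, -0.13]
wrist_force: [0.3, 0.5, -0.7]
gripper_width: 44.0
grasp_force: 0.0
time: 41.2
position: [439.4, 337.8, 207.4]
eef_rot: [3.141, 0.003, -0.122]
wrist_force: [0.1, -0.4, -0.6]
gripper_width: 43.6
grasp_force: 0.0
time: 42.0
position: [442.4, 332.1, 207.6]
eef_rot: [-3.141, 0.002, 0.936]
wrist_force: [-0.1, 0.3, 0.1]
gripper_width: 43.7
grasp_force: 0.0
time: 42.8
position: [442.5, 332.1, 207.6]
eef_rot: [-3.139, 0.001, 1.997]
wrist_force: [0.5, 0.7, 0.3]
gripper_width: 44.1
grasp_force: 0.0
time: 43.0
position: [442.6, 332.6, 208.1]
eef_rot: [-3.14, 0.0, 1.988]
wrist_force: [0.5, 0.4, -0.0]
gripper_width: 43.4
grasp_force: 0.0
t 43.0 pos [442.6 332.6 208.1] yaw [-3.14   0.     1.988] q [-0.66  0.3  -0.12  1.86  0.04  0.99 -0.38] w 43.4 g 0.0 F [ 0.5  0.4 -0. ] M [ 0.02 -0.08  0.02]
turn first [-0.01  0.   -0.03] then dp [0.023 0.016 5.271] (with current yaw dp [0.026 0.024 5.271] )
B (array([ 4.43097829e+02,  3.33616435e+02, -1.20923894e-01]), np.float64(74.1875)) (array([4.28757912e+02, 3.75630880e+02, 5.97066529e-02]), np.float64(588.40625))
```

```bash
python3 -m crank '{"dp":[[0.02,0.02,0.8],[0,0,0.9],[0,0,0.9],[0,0,0.9],[0,0,0.9],[0,0,0.5],[0,0,0.35],[0,0,0]],"turn":[[0,0,-0.03],[0,0,0],[0,0,0],[0,0,0],[0,0,0],[0,0,0],[0,0,0],[0,0,0]],"claw":[0.5,0.5,0.5,0.5,0.5,0.5,0.5,0.5]}'
python3 -m crank '{"dp":[[0,0,0],[0,0,0],[0,0,0]],"turn":[[0,0,0],[0,0,0],[0,0,0]],"claw":[0.5,0.5,0.5]}'
python3 go.py 442.8 333.4 49.5 1.993
```

```text
time: 43.9
position: [442.4, 333.6, 50.2]
eef_rot: [-3.139, 0.001, 1.996]
wrist_force: [0.4, 0.7, 0.9]
gripper_width: 43.8
grasp_force: 0.0
time: 44.2
position: [443.6, 334.6, 52.3]
eef_rot: [3.14, -0.0, 1.996]
wrist_force: [-0.7, -0.4, -0.5]
gripper_width: 43.9
grasp_force: 0.0
t 44.2 pos [443.6 334.6  52.3] yaw [ 3.14  -0.     1.996] q [-0.67  0.51 -0.11  1.97  0.09  0.67 -0.41] w 43.9 g 0.0 F [-0.7 -0.4 -0.5] M [-0.01 -0.14 -0.02]
turn first [ 0.01 -0.    0.02] then dp [-0.026 -0.041  0.095] (with current yaw dp [-0.026 -0.041  0.094] )
```

```bash
python3 -m crank '{"dp":[[-0.026,-0.04,0.08],[0,0,0],[0,0,0],[0,0,0]],"turn":[[0,0,0],[0,0,0],[0,0,0],[0,0,0]],"claw":[0.5,0.5,0.5,0.5]}'
python3 -m crank '{"dp":[[0,0,0],[0,0,0],[0,0,0],[0,0,0],[0,0,0],[0,0,0]],"turn":[[0,0,0],[0,0,0],[0,0,0],[0,0,0],[0,0,0],[0,0,0]],"claw":[0.3,0.1,0,0,0,0]}' 35
python3 go.py 442.8 333.4 49.5 1.993
```

```text
time: 44.6
position: [442.3, 333.0, 49.1]
eef_rot: [3.141, -0.0, 1.997]
wrist_force: [0.8, 0.2, -0.6]
gripper_width: 43.9
grasp_force: 0.0
time: 45.2
position: [442.5, 333.1, 49.1]
eef_rot: [3.141, -0.0, 1.997]
wrist_force: [1.3, -1.0, -0.5]
gripper_width: 13.7
grasp_force: 34.9
t 45.2 pos [442.5 333.1  49.1] yaw [ 3.141 -0.     1.997] q [-0.67  0.51 -0.11  1.98  0.09  0.66 -0.41] w 13.7 g 34.9 F [ 1.3 -1.  -0.5] M [ 0.04 -0.34 -0.03]
turn first [ 0.   -0.    0.03] then dp [ 0.006  0.012 -0.014] (with current yaw dp [ 0.006  0.012 -0.014] )
```

```bash
python3 -m crank '{"dp":[[0,0,-0.3],[0,0,-0.8],[0,0,-0.9],[0,0,-0.9],[0,0,-0.9],[0,0,-0.9],[0,0,0],[0,0,0]],"turn":[[0,0,0],[0,0,-0.18],[0,0,0],[0,0,0],[0,0,0],[0,0,0],[0,0,0],[0,0,0]],"claw":[0,0,0,0,0,0,0,0]}'
python3 -m crank '{"dp":[[0,0,0],[0,0,0]],"turn":[[0,0,0],[0,0,0]],"claw":[0,0]}'
python3 go.py 628 -49.4 190 2.022
```

```text
time: 46.0
position: [441.7, 332.5, 189.4]
eef_rot: [-3.141, 0.0, 2.022]
wrist_force: [-0.3, -0.3, -5.8]
gripper_width: 13.7
grasp_force: 34.9
time: 46.2
position: [441.4, 332.1, 188.2]
eef_rot: [-3.138, 0.001, 2.022]
wrist_force: [0.3, 0.2, -5.4]
gripper_width: 13.7
grasp_force: 34.9
t 46.2 pos [441.4 332.1 188.2] yaw [-3.138e+00  1.000e-03  2.022e+00] q [-0.65  0.32 -0.13  1.88  0.05  0.95 -0.35] w 13.7 g 34.9 F [ 0.3  0.2 -5.4] M [ 0.02 -0.15  0.04]
turn first [-0.02  0.01 -0.  ] then dp [-14.158   0.053  -0.06 ] (with current yaw dp [-14.158   0.054  -0.047] )
```

```bash
python3 -m crank '{"dp":[[-0.943,0,0],[-0.943,0,0],[-0.943,0,0],[-0.943,0,0],[-0.943,0,0],[-0.943,0,0],[-0.943,0,0],[-0.943,0,0]],"turn":[[0,0,0],[0,0,0],[0,0,0],[0,0,0],[0,0,0],[0,0,0],[0,0,0],[0,0,0]],"claw":[0,0,0,0,0,0,0,0]}'
python3 -m crank '{"dp":[[-0.943,0,0],[-0.943,0,0],[-0.943,0,0],[-0.943,0,0],[-0.943,0,0],[-0.943,0,0],[-0.943,0.05,0],[0,0,0]],"turn":[[0,0,0],[0,0,0],[0,0,0],[0,0,0],[0,0,0],[0,0,0],[0,0,0],[0,0,0]],"claw":[0,0,0,0,0,0,0,0]}'
python3 -m crank '{"dp":[[0,0,0],[0,0,0],[0,0,0],[0,0,0]],"turn":[[0,0,0],[0,0,0],[0,0,0],[0,0,0]],"claw":[0,0,0,0]}'
python3 go.py 628 -49.4 149 2.022
```

```text
time: 47.0
position: [540.7, 128.0, 188.8]
eef_rot: [-3.139, -0.0, 2.022]
wrist_force: [0.2, 0.5, -4.9]
gripper_width: 13.8
grasp_force: 34.9
time: 47.8
position: [629.2, -53.9, 188.6]
eef_rot: [-3.139, 0.003, 2.016]
wrist_force: [-0.2, -0.3, -5.4]
gripper_width: 13.5
grasp_force: 34.9
time: 48.2
position: [628.4, -47.2, 189.9]
eef_rot: [-3.141, -0.0, 2.023]
wrist_force: [-0.0, 0.2, -5.3]
gripper_width: 13.8
grasp_force: 34.9
t 48.2 pos [628.4 -47.2 189.9] yaw [-3.141 -0.     2.023] q [-0.05  0.43  0.04  1.7  -0.02  1.    0.45] w 13.8 g 34.9 F [-0.   0.2 -5.3] M [ 0.02 -0.11 -0.01]
turn first [-0.   -0.    0.01] then dp [-0.06  -0.043  1.364] (with current yaw dp [-0.061 -0.042  1.364] )
```

```bash
python3 -m crank '{"dp":[[-0.06,-0.04,0.6],[0,0,0.6],[0,0,0.12],[0,0,0],[0,0,0],[0,0,0],[0,0,0]],"turn":[[0,0,0],[0,0,0],[0,0,0],[0,0,0],[0,0,0],[0,0,0],[0,0,0]],"claw":[0,0,0,0,0,0,0]}'
python3 go.py 628 -49.4 129.1 2.022
```

```text
time: 48.9
position: [628.9, -50.4, 151.3]
eef_rot: [3.14, 0.001, 2.022]
wrist_force: [0.7, -0.6, -4.9]
gripper_width: 13.9
grasp_force: 34.9
t 48.9 pos [628.9 -50.4 151.3] yaw [3.140e+00 1.000e-03 2.022e+00] q [-0.05  0.48  0.04  1.74 -0.02  0.93  0.45] w 13.9 g 34.9 F [ 0.7 -0.6 -4.9] M [ 0.03 -0.09 -0.04]
turn first [ 0.01  0.   -0.  ] then dp [ 0.042 -0.011  0.74 ] (with current yaw dp [ 0.043 -0.012  0.74 ] )
```

```bash
python3 -m crank '{"dp":[[0.042,-0.011,0.2],[0,0,0.2],[0,0,0],[0,0,0]],"turn":[[0,0,0],[0,0,0],[0,0,0],[0,0,0]],"claw":[0,0,0,0]}'
python3 go.py 628 -49.4 129.1 2.022
python3 -m crank '{"dp":[[0,0,0.12],[0,0,0.1],[0,0,0],[0,0,0]],"turn":[[0,0,0],[0,0,0],[0,0,0],[0,0,0]],"claw":[0,0,0,0]}'
python3 go.py 628 -49.4 129.1 2.022
```

```text
time: 49.3
position: [627.5, -48.7, 138.2]
eef_rot: [3.141, -0.001, 2.023]
wrist_force: [0.1, 1.5, -4.1]
gripper_width: 14.1
grasp_force: 34.9
t 49.3 pos [627.5 -48.7 138.2] yaw [ 3.141e+00 -1.000e-03  2.023e+00] q [-0.05  0.49  0.04  1.75 -0.02  0.9   0.45] w 14.1 g 34.9 F [ 0.1  1.5 -4.1] M [ 0.54 -0.24  0.1 ]
turn first [ 0. -0.  0.] then dp [-0.027  0.005  0.303] (with current yaw dp [-0.027  0.005  0.303] )
time: 49.7
position: [627.4, -48.9, 131.7]
eef_rot: [3.141, -0.0, 2.022]
wrist_force: [-0.3, 1.2, -4.4]
gripper_width: 13.6
grasp_force: 35.0
t 49.7 pos [627.4 -48.9 131.7] yaw [ 3.141 -0.     2.022] q [-0.05  0.5   0.04  1.75 -0.02  0.89  0.45] w 13.6 g 35.0 F [-0.3  1.2 -4.4] M [ 0.64 -0.01  0.07]
turn first [ 0. -0.  0.] then dp [-0.024  0.012  0.088] (with current yaw dp [-0.024  0.012  0.088] )
```

```bash
python3 -m crank '{"dp":[[0,0,0.06],[0,0,0],[0,0,0]],"turn":[[0,0,0],[0,0,0],[0,0,0]],"claw":[0,0,0]}'
python3 -m crank '{"dp":[[0,0,0.05],[0,0,0],[0,0,0]],"turn":[[0,0,0],[0,0,0],[0,0,0]],"claw":[0,0,0]}'
python3 -m crank '{"dp":[[0,0,0.03],[0,0,0],[0,0,0]],"turn":[[0,0,0],[0,0,0],[0,0,0]],"claw":[0,0,0]}'
python3 go.py 628 -49.4 129.1 2.022
```

```text
time: 50.0
position: [627.5, -49.5, 129.6]
eef_rot: [-3.141, -0.0, 2.022]
wrist_force: [0.4, 2.5, -5.5]
gripper_width: 13.8
grasp_force: 35.0
time: 50.3
position: [627.9, -49.7, 129.0]
eef_rot: [3.141, 0.001, 2.022]
wrist_force: [0.0, 1.7, 1.4]
gripper_width: 13.7
grasp_force: 35.0
time: 50.6
position: [628.0, -49.8, 128.9]
eef_rot: [3.141, 0.001, 2.021]
wrist_force: [-2.1, 1.6, 6.8]
gripper_width: 13.8
grasp_force: 35.0
t 50.6 pos [628.  -49.8 128.9] yaw [3.141e+00 1.000e-03 2.021e+00] q [-0.05  0.5   0.04  1.76 -0.02  0.89  0.45] w 13.8 g 35.0 F [-2.1  1.6  6.8] M [0.61 0.58 0.07]
turn first [ 0.01  0.01 -0.  ] then dp [ 0.011  0.007 -0.007] (with current yaw dp [ 0.011  0.007 -0.007] )
```

```bash
python3 -m crank '{"dp":[[0,0,0],[0,0,0],[0,0,0],[0,0,0],[0,0,0],[0,0,0],[0,0,0],[0,0,0]],"turn":[[0,0,0.95],[0,0,0.95],[0,0,0.95],[0,0,0.95],[0,0,0.95],[0,0,0.95],[0,0,0.95],[0,0,0.95]],"claw":[0,0,0,0,0,0,0,0]}' 35
python3 -m crank '{"dp":[[0,0,0],[0,0,0],[0,0,0],[0,0,0],[0,0,0],[0,0,0],[0,0,0],[0,0,0]],"turn":[[0,0,0.95],[0,0,0.95],[0,0,0.95],[0,0,0.95],[0,0,0.95],[0,0,0.95],[0,0,0.95],[0,0,0.7]],"claw":[0,0,0,0,0,0,0,0]}'
python3 -m crank '{"dp":[[0,0,0],[0,0,0],[0,0,0],[0,0,0]],"turn":[[0,0,0.5],[0,0,0.3],[0,0,0],[0,0,0]],"claw":[0,0,0,0]}'
python3 go.py 628 -49.4 129.1 -.082
python3 -m crank '{"dp":[[0,0,0],[0,0,0],[0,0,0]],"turn":[[0,0,0.2],[0,0,0],[0,0,0]],"claw":[0,0,0]}'
python3 go.py 628 -49.4 129.1 -.082
```

```text
time: 51.4
position: [629.4, -49.9, 128.9]
eef_rot: [3.138, -0.002, 0.955]
wrist_force: [2.0, 1.8, 0.9]
gripper_width: 13.7
grasp_force: 35.0
time: 52.2
position: [629.4, -50.1, 128.9]
eef_rot: [3.141, -0.005, -0.07]
wrist_force: [0.7, 1.0, 2.2]
gripper_width: 13.8
grasp_force: 35.0
time: 52.6
position: [629.6, -49.5, 128.8]
eef_rot: [-3.142, -0.005, -0.175]
wrist_force: [3.9, 1.5, 3.4]
gripper_width: 13.7
grasp_force: 35.5
t 52.6 pos [629.6 -49.5 128.8] yaw [-3.142 -0.005 -0.175] q [-0.44  0.56  0.58  1.78 -0.38  0.91 -1.43] w 13.7 g 35.5 F [3.9 1.5 3.4] M [ 0.29 -1.38  0.73]
turn first [ 0.   -0.03 -0.66] then dp [-0.053  0.001 -0.01 ] (with current yaw dp [-0.052  0.006 -0.01 ] )
time: 52.9
position: [629.3, -49.5, 128.8]
eef_rot: [-3.141, -0.004, -0.204]
wrist_force: [5.0, 1.1, 4.8]
gripper_width: 14.3
grasp_force: 35.8
t 52.9 pos [629.3 -49.5 128.8] yaw [-3.141 -0.004 -0.204] q [-0.44  0.57  0.59  1.78 -0.39  0.91 -1.46] w 14.3 g 35.8 F [5.  1.1 4.8] M [ 0.34 -1.25  0.76]
turn first [-0.   -0.03 -0.87] then dp [-0.044  0.001 -0.008] (with current yaw dp [-0.044  0.006 -0.009] )
```

```bash
python3 -m crank '{"dp":[[0,0,-0.02],[0,0,0],[0,0,0],[0,0,0],[0,0,0],[0,0,0]],"turn":[[0,0,-0.6],[0,0,0],[0,0,0],[0,0,0],[0,0,0],[0,0,0]],"claw":[0,0,0.2,0.4,0.4,0.4]}'
python3 -m crank '{"dp":[[0,0,-0.3],[0,0,-0.8],[0,0,-0.9],[0,0,-0.6],[0,0,0],[0,0,0]],"turn":[[0,0,0],[0,0,0],[0,0,0],[0,0,0],[0,0,0],[0,0,0]],"claw":[0.4,0.4,0.4,0.4,0.4,0.4]}'
python3 -m crank '{"dp":[[-0.5,-0.9,0],[-0.5,-0.9,0],[-0.5,-0.9,0],[-0.5,-0.9,0],[-0.5,-0.9,0],[-0.5,-0.9,0],[-0.5,-0.9,0],[-0.5,-0.9,0]],"turn":[[0,0,0],[0,0,0],[0,0,0],[0,0,0],[0,0,0],[0,0,0],[0,0,0],[0,0,0]],"claw":[0.4,0.4,0.4,0.4,0.4,0.4,0.4,0.4]}'
python3 -m crank '{"dp":[[0,0,0],[0,0,0],[0,0,0]],"turn":[[0,0,0],[0,0,0],[0,0,0]],"claw":[0.4,0.4,0.4]}'
python3 - <<'E'
from h import *
import pickle
C=cams(); pickle.dump(C,open("c4.pkl","wb"))
a=crop(C["top"][0],262,128,95,45,8)[:,:760]; 
b=crop(C["top"][0],264,180,38,34,10)[:,:380]; s=crop(C["scene"][0],238,196,38,34,10)
b=np.hstack([b,s])[:, :760]; a=a[:260*10]
img=np.vstack([cv2.resize(a,(760,340)) if 0 else crop(C["top"][0],262,132,95,32,8)[:,:760],b]); print(img.shape); cv2.imwrite("pics/fin.png",img)
E
```

```text
time: 53.5
position: [626.6, -49.6, 127.7]
eef_rot: [3.141, 0.002, -0.122]
wrist_force: [0.5, 0.2, -0.6]
gripper_width: 34.6
grasp_force: 0.0
time: 54.1
position: [627.4, -49.3, 206.4]
eef_rot: [-3.141, -0.0, -0.121]
wrist_force: [0.4, 0.3, 0.0]
gripper_width: 34.8
grasp_force: 0.0
time: 54.9
position: [533.0, 180.4, 204.9]
eef_rot: [3.14, 0.002, -0.121]
wrist_force: [-0.4, 0.0, 0.6]
gripper_width: 35.1
grasp_force: 0.0
time: 55.2
position: [534.6, 178.0, 205.7]
eef_rot: [3.14, 0.0, -0.123]
wrist_force: [0.9, -0.3, 1.0]
gripper_width: 35.3
grasp_force: 0.0
(596, 760, 3)
```

View pics/fin.png

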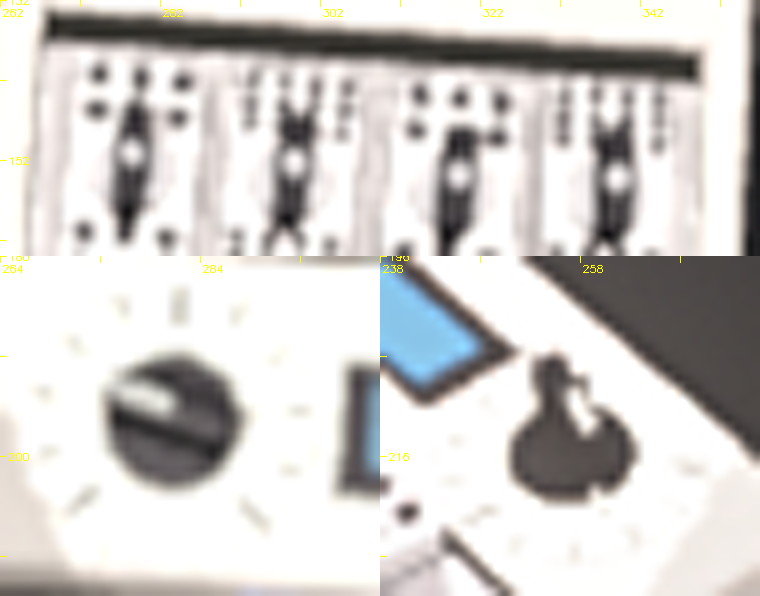

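```bash
python3 -m crank '{"dp":[[0,0,0],[0,0,0],[0,0,0],[0,0,0],[0,0,0],[0,0,0],[0,0,0]],"turn":[[0,0,-0.92],[0,0,-0.92],[0,0,-0.92],[0,0,-0.92],[0,0,-0.92],[0,0,-0.92],[0,0,0]],"claw":[0.4,0.4,0.4,0.4,0.4,0.4,0.4]}'
python3 -m crank '{"dp":[[0,0,0],[0,0,0],[0,0,0],[0,0,0],[0,0,0],[0,0,0],[0,0,0]],"turn":[[0,0,-0.92],[0,0,-0.92],[0,0,-0.92],[0,0,-0.92],[0,0,-0.88],[0,0,0],[0,0,0]],"claw":[0.4,0.4,0.4,0.4,0.4,0.4,0.4]}'
python3 - <<'E'
from h import *
import pickle
C=pickle.load(open("c4.pkl","rb"))
for a,b in (((115,132),(168,148)),((108,152),(222,184))):
    A,B=[atz(C["top"],src(264,180,10,[p])[0],94.5) for p in (a,b)]; d=A-B; print(A.round(1),B.round(1),np.arctan2(d[1],d[0]))
E
python3 go.py 502 -57 180 1.28
```

```text
time: 56.0
position: [534.9, 178.3, 206.2]
eef_rot: [3.142, -0.0, 0.648]
wrist_force: [-0.6, 0.5, 0.3]
gripper_width: 35.3
grasp_force: 0.0
time: 56.7
position: [534.7, 178.9, 206.2]
eef_rot: [-3.142, 0.0, 1.28]
wrist_force: [-0.6, -0.7, 0.0]
gripper_width: 35.1
grasp_force: 0.0
[507.8 -39.5  94.5] [502.5 -55.9  94.5] 1.260950545635321
[501.5 -37.2  94.5] [491.  -72.5  94.5] 1.2808463265182617
t 56.7 pos [534.7 178.9 206.2] yaw [-3.142  0.     1.28 ] q [-0.68  0.32  0.3   1.86 -0.11  0.98 -0.62] w 35.1 g 0.0 F [-0.6 -0.7  0. ] M [-0.07 -0.1   0.01]
turn first [-0.  0. -0.] then dp [-7.846  1.211  0.872] (with current yaw dp [-7.846  1.212  0.873] )
```

```bash
python3 -m crank '{"dp":[[-0.98,0.151,0.109],[-0.98,0.151,0.109],[-0.98,0.151,0.109],[-0.98,0.151,0.109],[-0.98,0.151,0.109],[-0.98,0.151,0.109],[-0.98,0.151,0.109],[-0.98,0.151,0.109]],"turn":[[0,0,0],[0,0,0],[0,0,0],[0,0,0],[0,0,0],[0,0,0],[0,0,0],[0,0,0]],"claw":[0.4,0.4,0.4,0.4,0.4,0.4,0.4,0.4]}'
python3 -m crank '{"dp":[[0,0,0],[0,0,0],[0,0,0],[0,0,0]],"turn":[[0,0,0],[0,0,0],[0,0,0],[0,0,0]],"claw":[0.4,0.4,0.4,0.4]}'
python3 go.py 502 -57 77 1.275
```

```text
time: 57.5
position: [503.0, -57.7, 180.0]
eef_rot: [3.141, -0.0, 1.281]
wrist_force: [0.6, -0.0, -0.2]
gripper_width: 34.8
grasp_force: 0.0
time: 57.9
position: [503.6, -55.1, 180.1]
eef_rot: [3.141, -0.0, 1.287]
wrist_force: [0.5, -0.4, -0.3]
gripper_width: 35.3
grasp_force: 0.0
t 57.9 pos [503.6 -55.1 180.1] yaw [ 3.141 -0.     1.287] q [-0.35  0.26  0.4   2.02 -0.13  0.89 -0.17] w 35.3 g 0.0 F [ 0.5 -0.4 -0.3] M [-0.05  0.    0.02]
turn first [ 0.   -0.    0.09] then dp [-0.075 -0.032  3.437] (with current yaw dp [-0.076 -0.033  3.437] )
```

```bash
python3 -m crank '{"dp":[[-0.075,-0.032,0.7],[0,0,0.7],[0,0,0.7],[0,0,0.5],[0,0,0],[0,0,0],[0,0,0]],"turn":[[0,0,0.08],[0,0,0],[0,0,0],[0,0,0],[0,0,0],[0,0,0],[0,0,0]],"claw":[0.4,0.4,0.4,0.4,0.4,0.4,0.4]}'
python3 go.py 502 -57 77 1.275
```

```text
time: 58.6
position: [502.5, -58.0, 102.9]
eef_rot: [3.14, -0.001, 1.275]
wrist_force: [0.1, -0.3, 0.5]
gripper_width: 35.2
grasp_force: 0.0
t 58.6 pos [502.5 -58.  102.9] yaw [ 3.140e+00 -1.000e-03  1.275e+00] q [-0.31  0.38  0.37  2.08 -0.2   0.71 -0.11] w 35.2 g 0.0 F [ 0.1 -0.3  0.5] M [-0.02 -0.04  0.02]
turn first [ 0.01 -0.    0.  ] then dp [ 0.028 -0.025  0.865] (with current yaw dp [ 0.027 -0.026  0.865] )
```

```bash
python3 -m crank '{"dp":[[0.02,-0.025,0.4],[0,0,0.3],[0,0,0.13],[0,0,0],[0,0,0],[0,0,0]],"turn":[[0,0,0],[0,0,0],[0,0,0],[0,0,0],[0,0,0],[0,0,0]],"claw":[0.4,0.4,0.4,0.4,0.4,0.4]}'
python3 -m crank '{"dp":[[0,0,0],[0,0,0],[0,0,0],[0,0,0],[0,0,0]],"turn":[[0,0,0],[0,0,0],[0,0,0],[0,0,0],[0,0,0]],"claw":[0.2,0.1,0,0,0]}' 20
python3 go.py 502 -57 77 -0.553
```

```text
time: 59.2
position: [501.3, -57.6, 77.3]
eef_rot: [3.141, -0.0, 1.275]
wrist_force: [0.3, 0.0, -1.0]
gripper_width: 35.3
grasp_force: 0.0
time: 59.7
position: [502.1, -57.8, 77.5]
eef_rot: [3.14, -0.0, 1.275]
wrist_force: [3.5, -0.8, -1.9]
gripper_width: 13.6
grasp_force: 19.9
t 59.7 pos [502.1 -57.8  77.5] yaw [ 3.14  -0.     1.275] q [-0.29  0.42  0.35  2.1  -0.23  0.66 -0.09] w 13.6 g 19.9 F [ 3.5 -0.8 -1.9] M [-0.36 -0.87  0.02]
turn first [ 1.000e-02 -1.000e-02  1.309e+01] then dp [-0.017 -0.019  0.016] (with current yaw dp [ 0.023 -0.012  0.016] )
```

Gripped with little side force; turn 13.1 units.

```bash
python3 -m crank '{"dp":[[0,0,0],[0,0,0],[0,0,0],[0,0,0],[0,0,0],[0,0,0],[0,0,0],[0,0,0]],"turn":[[0,0,0.93],[0,0,0.93],[0,0,0.93],[0,0,0.93],[0,0,0.93],[0,0,0.93],[0,0,0.93],[0,0,0]],"claw":[0,0,0,0,0,0,0,0]}'
python3 -m crank '{"dp":[[0,0,0],[0,0,0],[0,0,0],[0,0,0],[0,0,0],[0,0,0],[0,0,0],[0,0,0]],"turn":[[0,0,0.93],[0,0,0.93],[0,0,0.93],[0,0,0.93],[0,0,0.93],[0,0,0.93],[0,0,0.93],[0,0,0]],"claw":[0,0,0,0,0,0,0,0]}'
python3 -m crank '{"dp":[[0,0,0],[0,0,0]],"turn":[[0,0,0],[0,0,0]],"claw":[0,0]}'
python3 go.py 502 -57 77 -0.553
```

```text
time: 60.5
position: [501.7, -57.4, 77.4]
eef_rot: [3.141, -0.001, 0.365]
wrist_force: [1.9, -0.1, 2.3]
gripper_width: 13.6
grasp_force: 19.9
time: 61.3
position: [501.7, -56.7, 77.4]
eef_rot: [-3.141, 0.0, -0.542]
wrist_force: [1.0, 1.2, 4.5]
gripper_width: 14.0
grasp_force: 20.0
time: 61.5
position: [501.7, -56.8, 77.4]
eef_rot: [-3.14, -0.0, -0.54]
wrist_force: [1.7, 3.4, 5.1]
gripper_width: 13.8
grasp_force: 20.0
t 61.5 pos [501.7 -56.8  77.4] yaw [-3.14 -0.   -0.54] q [-0.65  0.54  0.83  2.12 -0.6   0.73 -1.53] w 13.8 g 20.0 F [1.7 3.4 5.1] M [ 0.75 -0.54  0.04]
turn first [-0.01 -0.    0.09] then dp [0.012 0.001 0.014] (with current yaw dp [0.012 0.001 0.014] )
```

```bash
python3 -m crank '{"dp":[[0,0,0],[0,0,0],[0,0,0],[0,0,0],[0,0,0],[0,0,0]],"turn":[[0,0,0.1],[0,0,0],[0,0,0],[0,0,0],[0,0,0],[0,0,0]],"claw":[0,0,0.2,0.4,0.4,0.4]}'
python3 -m crank '{"dp":[[0,0,-0.3],[0,0,-0.8],[0,0,-0.9],[0,0,-0.9],[0,0,-0.9],[0,0,-0.4],[0,0,0]],"turn":[[0,0,0],[0,0,0],[0,0,0],[0,0,0],[0,0,0],[0,0,0],[0,0,0]],"claw":[0.4,0.4,0.4,0.4,0.4,0.4,0.4]}'
python3 go.py 490 240 205 -0.55
```

```text
time: 62.1
position: [500.5, -57.8, 76.9]
eef_rot: [3.141, 0.001, -0.557]
wrist_force: [-0.0, 0.8, -0.2]
gripper_width: 34.2
grasp_force: 0.0
time: 62.8
position: [502.0, -57.5, 204.5]
eef_rot: [-3.139, -0.002, -0.557]
wrist_force: [0.1, 0.3, -0.1]
gripper_width: 34.8
grasp_force: 0.0
t 62.8 pos [502.  -57.5 204.5] yaw [-3.139e+00 -2.000e-03 -5.570e-01] q [-0.86  0.35  1.06  2.02 -0.37  0.97 -1.74] w 34.8 g 0.0 F [ 0.1  0.3 -0.1] M [ 0.05 -0.01 -0.02]
turn first [-0.02 -0.01 -0.05] then dp [-5.525 -8.244 -0.017] (with current yaw dp [-5.581e+00 -8.206e+00 -8.000e-03] )
```

```bash
python3 -m crank '{"dp":[[-0.62,-0.91,0],[-0.62,-0.91,0],[-0.62,-0.91,0],[-0.62,-0.91,0],[-0.62,-0.91,0],[-0.62,-0.91,0],[-0.62,-0.91,0],[-0.62,-0.91,0]],"turn":[[0,0,0],[0,0,0],[0,0,0],[0,0,0],[0,0,0],[0,0,0],[0,0,0],[0,0,0]],"claw":[0.4,0.4,0.4,0.4,0.4,0.4,0.4,0.4]}'
python3 -m crank '{"dp":[[0,0,0],[0,0,0],[0,0,0],[0,0,0],[0,0,0]],"turn":[[0,0,0],[0,0,0],[0,0,0],[0,0,0],[0,0,0]],"claw":[0.4,0.4,0.4,0.4,0.4]}'
python3 - <<'E'
from h import *
import pickle
C=cams(); C0=pickle.load(open("c4.pkl","rb"))
# brightness along rays on the dial bar top (z 94.5), before and after
for nm,c in (("before",C0["top"]),("after",C["top"])):
    g=c[0].astype(np.float32).mean(2); r=[]
    for a in np.arange(-3.14,3.14,.1):
        P=np.array([[501.4+d*np.cos(a),-56.8+d*np.sin(a),94.5] for d in np.linspace(6,20,15)])
        uv=proj(c,P).astype(np.float32); r.append(cv2.remap(g,uv[:,0:1],uv[:,1:2],cv2.INTER_LINEAR).mean())
    r=np.array(r); i=np.argsort(-r)[:4]; print(nm,[(round(-3.14+.1*k,2),int(r[k])) for k in i])
# wing bolt: pose search on dark wing in top view (shift + yaw), floor 80
c=C["top"]; S=6; U=cv2.resize(c[0].mean(2).astype(np.float32),None,fx=S,fy=S,interpolation=cv2.INTER_LINEAR)
W=np.array([[a,b,z] for a in(-22,22) for b in(-7,7) for z in(46.5,72.5)],float)
for q in [(612.1,-234.6),(617.2,-172.8),(622.3,-111.),(627.4,-49.2)]:
    best=[]
    for dx in range(-6,7,2):
        for dy in range(-6,7,1):
            for a in np.arange(-.45,.3,.05):
                cc,s=np.cos(a),np.sin(a); X=W@np.array([[cc,s,0],[-s,cc,0],[0,0,1]])+[q[0]+dx,q[1]+dy,80]
                g=np.zeros(U.shape,np.uint8); h=cv2.convexHull(((proj(c,X)+.5)*S-.5).round().astype(np.int32)); x,y,w,hh=cv2.boundingRect(h)
                m=np.zeros((hh,w),np.uint8); cv2.fillConvexPoly(m,h-[x,y],1); best.append((cv2.mean(U[y:y+hh,x:x+w],m)[0],dx,dy,round(a+.082,2)))
    print(q,np.round(min(best),2))
# bystanders present/unmoved
d=np.abs(C["top"][0].astype(int)-C0["top"][0]).mean(2)
for n,p in(("bottle",(513,461,80)),("jar",(641,-394,50))):
    u,v=proj(C["scene"],[p])[0].astype(int); e=np.abs(C["scene"][0].astype(int)-pickle.load(open("c0.pkl","rb"))["scene"][0])[v-8:v+8,u-8:u+8].mean(); print(n,e)
o=arm.get_obs(); print(o["position"],o["time"])
E
```

```text
time: 63.6
position: [489.2, 207.7, 201.7]
eef_rot: [3.14, 0.001, -0.557]
wrist_force: [0.8, -0.2, -0.1]
gripper_width: 35.1
grasp_force: 0.0
time: 64.1
position: [490.4, 205.5, 203.1]
eef_rot: [-3.142, 0.0, -0.559]
wrist_force: [0.2, -0.5, 0.8]
gripper_width: 35.1
grasp_force: 0.0
before [(np.float64(1.16), 212), (np.float64(1.06), 206), (np.float64(1.26), 204), (np.float64(0.96), 192)]
after [(np.float64(-0.54), 218), (np.float64(-0.64), 218), (np.float64(-0.44), 203), (np.float64(-0.74), 199)]
(612.1, -234.6) [1.2606e+02 2.0000e+00 2.0000e+00 3.0000e-02]
(617.2, -172.8) [ 1.2707e+02 -4.0000e+00  0.0000e+00 -1.2000e-01]
(622.3, -111.0) [ 1.245e+02 -2.000e+00  0.000e+00 -7.000e-02]
(627.4, -49.2) [ 1.2906e+02 -4.0000e+00 -1.0000e+00  3.0000e-02]
bottle 6.555989583333333
jar 8.354166666666666
[490.41918044 205.90012322 203.23178594] 64.2
```

```bash
python3 - <<'E'
from h import *
C=cams()
sh=(584.9,-139.0,-.082); c,s=np.cos(sh[2]),np.sin(sh[2])
for y in(-93,-31,31,93):
    p=np.array([sh[0]+35*c-y*s,sh[1]+35*s+y*c,152.5]); uv={}
    for n in C:
        u=proj(C[n],[p])[0]; g=C[n][0].min(2).astype(np.float32); S=8; r=5; x0,y0=int(round(u[0]))-r,int(round(u[1]))-r
        k=cv2.resize(g[y0:y0+2*r+1,x0:x0+2*r+1],None,fx=S,fy=S,interpolation=cv2.INTER_CUBIC)
        m=(k>130).astype(np.uint8); nn,l,st,ce=cv2.connectedComponentsWithStats(m)
        cand=[(np.hypot(*((ce[i]+.5)/S-.5+[x0,y0]-u)),i) for i in range(1,nn) if st[i,0]>0 and st[i,1]>0 and st[i,0]+st[i,2]<k.shape[1] and st[i,1]+st[i,3]<k.shape[0]]
        if cand: i=min(cand)[1]; uv[n]=(ce[i]+.5)/S-.5+[x0,y0]; print(y,n,(uv[n]-u).round(2),st[i,4])
    if len(uv)==2: X=tri(C,uv["scene"],uv["top"]); print("   ",(X-p).round(1))
E
```

```text
-93 scene [0.02 0.47] 380
```

```bash
python3 - <<'E'
from h import *
C=cams()
sh=(584.9,-139.0,-.082); c,s=np.cos(sh[2]),np.sin(sh[2])
for y in(-93,-31,31,93):
    p=np.array([sh[0]+35*c-y*s,sh[1]+35*s+y*c,152.5]); uv={}
    for n in C:
        u=proj(C[n],[p])[0]; g=C[n][0].min(2).astype(np.float32); S=8; r=5; x0,y0=int(round(u[0]))-r,int(round(u[1]))-r
        k=cv2.resize(g[y0:y0+2*r+1,x0:x0+2*r+1],None,fx=S,fy=S,interpolation=cv2.INTER_CUBIC)
        for th in range(250,90,-10):
            nn,l,st,ce=cv2.connectedComponentsWithStats((k>th).astype(np.uint8))
            cand=[(np.hypot(*((ce[i]+.5)/S-.5+[x0,y0]-u)),i) for i in range(1,nn) if 40<st[i,4]<500]
            if cand and min(cand)[0]<2.5: i=min(cand)[1]; uv[n]=(ce[i]+.5)/S-.5+[x0,y0]; print(y,n,th,(uv[n]-u).round(2),st[i,4]); break
    if len(uv)==2: X=tri(C,uv["scene"],uv["top"]); print("   ",(X-p).round(1))
E
```

```text
-93 scene 240 [-0.03  0.44] 52
-93 top 240 [-0.83 -0.87] 49
    [2.2 2.8 1.2]
-31 top 230 [0.04 0.35] 51
31 top 230 [ 0.09 -0.01] 92
93 top 230 [0.27 0.18] 43
```

```bash
python3 -c "
from station import arm
print(arm.hand_in())"
```

```text
the job is handed in; nothing more can be done
None
```

I handed the job in at about 64 s (no verdict came back): all four aluminium blocks are in pockets 1 to 4, each wing bolt was turned until the torque rose at its stop, and the dial reads about mark 6. The bottle and jar were left untouched; block A met a pocket rib on the way into pocket 3 and was reseated, and I confirmed that seating only by touch and the top view.

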